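# Nest the rinsed parts baskets with their handles fanned

### The arm

A 7-joint arm with a two-finger parallel gripper is mounted at the origin on the work surface. World frame = base frame: x ahead of the robot, y to its left, z up, the work surface at z = 0. Lengths are in m, angles in rad, forces in N, time in s.
With the tool pointing down it reaches from about 0.425 to 0.95 m from the base axis. Payload 4.7 kg.
Tool frame: the origin (TCP) lies at the very end of the fingers, on their centre line; the grasp point (between the pads) lies 19 mm behind it (tcp_to_grasp is the distance from the TCP to the grasp point, in m); y points along the fingers, x is the direction in which the jaws open and shut, and the axes are right-handed (so a half turn about y gives the same grasp; the last joint's range is limited). The gripper opens to 87 mm and grips with 3 to 60 N. Pads are 19 mm wide; open, the fingers measure 117 mm over their backs; the gripper's body (75 mm by 190 mm) begins 51 mm behind the grasp point.
Start: joints at [1.183, 0.469, -0.049, 1.532, 0.024, 1.141, -0.082], TCP at [0.237, -0.632, 0.223] pointing down, gripper open.
Joint ranges: [-2.59, 2.59], [-0.33, 1.99], [-1.39, 1.29], [0.1, 2.45], [-1.04, 4.18], [0.21, 1.99], [-2.66, 2.66]. Speed limits (rad/s): [2.57, 2.57, 3.14, 3.14, 3.14, 3.14, 3.14].

### API

Orientations are given as a unit quaternion [w, x, y, z].
In Python, from workcell import * gives the robot as it stands. The module is installed in compiled form; this text tells all that it offers.
- The arm moves only by the shell command python3 -m creep 'ROWS'. ROWS is JSON, a list of rows, each a list of 7 numbers: the shift along the tool's x, y, z in m, then the turn, a rotation vector about the tool's x, y, z in rad, then the closure in counts, from 0 (fully open) to 255 (shut). In form: [[dx, dy, dz, ax, ay, az, jaw], ...]. A call has 1 to 10 rows; each row is the pose to reach, as a shift and turn from the pose commanded when the call began, along the tool's axes at that moment; what a row does not reach only later rows make up. A row lasts 1/10 s, in which the tool goes at most 50 mm and 8.59 degrees, less where a joint would pass 70% of its speed; a pose out of reach is approached as far as the arm can. A call with a gripper value outside its range is refused whole. The fingers move at their own pace and stop on an object; the grip force is fixed at half the most. Time passes only in rows, so rows that repeat a pose let the fingers close. It gives the time, the measured TCP pose, the force and the opening at its end, in the units of the state.
- get_obs(): the state, without advancing time (a new reading comes with each control period).
- grab_frame(name): name is "scene" or "side" or "wrist"; returns a dict with "image" (400x640x3 uint8, red, green, blue), "mtx" (3x3 intrinsics, pixels), "extrinsics" (4x4, takes a point from camera to world coordinates); the wrist camera has in their place "mount" (4x4, takes a point from camera to tool coordinates, whose origin is the TCP and whose axes are the tool frame's). Camera axes: x right, y down, z forward; pixel columns grow to the right and rows downward; lengths in m; the calibration is good to about 2 mm. A picture is of the moment at which its call begins: read the wrist's pose just before it. There is no depth.
- sign_off(): hands the job in, once; it reports no verdict.
The state is a dict: "clock": time; "joint_positions": joint angles; "dq": joint speeds; "joint_torque": joint torques, N m; "tcp_pos": TCP position; "ee_rot": TCP orientation; "force": force on the tool from outside, world axes, zero at the start; "wrist_torque": the same for the moment, N m; "grip_width": finger opening in m.
Only numpy, scipy, OpenCV 4.12 (cv2) and the standard library are available. Lean on these libraries where they do the work, as an engineer would, in place of code of your own. Each camera call takes 0.05 s, during which the arm holds its last target.

### The job

The three perforated steel rinsing baskets are a nesting set: take the two that stand on the sloping drainer and nest them in the large one on the bench, the medium one in the large one and the small one in the medium one, each sitting level and right down on the floor of the one below. Fan the three handles out like spread fingers, so that none lies over or crowds another, each can be grasped freely, and the two smaller ones stay within a quarter turn of the large one's handle. Lower the baskets in rather than dropping them, let go of them, leave the large one standing where it is, and do not disturb the oil bottle, the finned barrel or the piston.

Things in the scene. Friction and masses are not known exactly. Their poses are not given: they have to be found in the camera images.
- large: Largest of three perforated steel baskets (round, flaring walls, one black-gripped stick handle each, rising outward at 20 degrees), on the bench: diameter 132 mm at the rim, 104 at the base, 58 deep, wall 3, inner floor 7 mm above its underside; 0.34 kg. Origin: centre of its underside; z out of its mouth, x along its handle. All grips are 54 mm long, 15 wide, 18 thick.
- large_tip (a point): Outer end of the large basket's handle: 133 mm from the basket's axis, 79 mm above its underside.
- medium: Middle basket, mouth up on the sloping drainer, handle roughly uphill: diameter 110 mm at the rim, 84 at the base, 58 deep, wall 3, inner floor 7 mm above its underside; 0.18 to 0.37 kg. Origin and axes as for the large one. Nested, its underside is 7 mm above the large one's, with 7 mm sideways play; laid right over the large handle, its own handle strikes it and keeps it up.
- medium_grip (a point): Centre of the black grip of the medium basket's handle: 96 mm from the basket's axis (along its x), 70 mm above its underside. The grip runs 27 mm either way from here along the handle.
- medium_tip (a point): Outer end of the medium basket's handle: 122 mm from the basket's axis, 79 mm above its underside.
- small: Smallest basket, mouth up beside the medium one on the drainer, to its left or right, handle roughly uphill: diameter 88 mm at the rim, 64 at the base, 58 deep, wall 3, inner floor 7 mm above its underside; 0.14 to 0.28 kg. Origin and axes as for the large one. Nested, its underside is 7 mm above the medium one's, with 7 mm sideways play.
- small_grip (a point): Centre of the black grip of the small basket's handle: 85 mm from the basket's axis (along its x), 70 mm above its underside. The grip runs 27 mm either way from here along the handle.
- small_tip (a point): Outer end of the small basket's handle: 111 mm from the basket's axis, 79 mm above its underside.
- drainer: Fixed slotted steel draining board, 205 mm long uphill, 310 wide, sloping 26 degrees down towards the robot, with a 12 mm lip and a gutter along its low front edge (40 mm above the bench; high edge 130 mm). Origin: on the deck, middle of its low edge; x uphill, z the deck's normal. The baskets stand on the deck by friction, 50 mm uphill and about 160 mm apart.
- oil_bottle: Bystander: grey plastic oil bottle, 60 x 100 x 210 mm high, standing on the bench. Origin: centre of its underside. Not to be disturbed.
- barrel: Bystander: black finned engine cylinder barrel, 110 x 110 x 82 mm high, standing on the bench. Origin: centre of its underside. Not to be disturbed.
- piston: Bystander: aluminium piston, 58 mm diameter, 52 mm high, standing on its skirt on the bench. Origin: centre of its underside. Not to be disturbed.

How it is judged:
By the outcome, as a careful person would: the job done as asked, in the order asked, and still so for the second after the job is handed in, with the robot touching nothing.
It also fails if it takes over 72 s, if anything falls off the work surface, if the arm or the gripper's body presses on something with over 40 N, if the wrist force passes 120 N, or if a joint passes its speed limit or range.

## Working session

There is one attempt and no reset: what is moved stays moved. The work goes in short steps, Python scripts to look and compute and a shell command to move; the robot and the scene stay as the last step left them, time stands still between calls to the robot, and variables do not carry over. Pictures are saved under pics/ and viewed, and the job is handed in when it is done.

```bash
mkdir -p pics
python3 - <<'E'
from workcell import *
import cv2
o=get_obs()
for k in o: print(k,o[k])
for n in ["scene","side","wrist"]:
    f=grab_frame(n); cv2.imwrite(f"pics/{n}0.png",f["image"][:,:,::-1])
    print(n,f["mtx"],f.get("extrinsics",f.get("mount")))
E
```

```text
clock 0.0
joint_positions [ 1.18311163  0.46943683 -0.04862216  1.53364798  0.02412344  1.14100558
 -0.08230141]
dq [-7.00059239e-05  1.53718888e-03  4.97171615e-04  9.30707081e-04
  8.56183529e-04 -3.34399587e-04 -2.73539562e-04]
joint_torque [ 5.87247596e-04 -5.07978916e+01 -8.06359830e-02 -2.36156595e+01
 -6.14147563e-02  3.77250079e-02  1.87393175e-04]
tcp_pos [ 0.23683273 -0.63146743  0.22152209]
ee_rot [ 0.58156629 -0.58084267  0.40331234 -0.4021711 ]
force [-0.556974    0.01846968  0.06736325]
wrist_torque [-0.02728004 -0.01339323 -0.01664579]
grip_width 0.0864695146970409
scene [[384.56764735   0.         320.82489764]
 [  0.         384.56764735 205.40681519]
 [  0.           0.           1.        ]] [[-0.69329095  0.62423702 -0.36010527  1.01515659]
 [ 0.72063999  0.59700389 -0.3525115   0.3484572 ]
 [-0.00506648 -0.50389929 -0.86374755  1.18595394]
 [ 0.          0.          0.          1.        ]]
side [[381.22206082   0.         318.83068838]
 [  0.         381.22206082 193.14128067]
 [  0.           0.           1.        ]] [[-0.88026135 -0.34062109  0.33032898  0.18135816]
 [-0.47448748  0.63005741 -0.61472701  0.67286763]
 [ 0.00126276 -0.69785739 -0.71623562  1.00098067]
 [ 0.          0.          0.          1.        ]]
wrist [[280.31607994   0.         319.41012946]
 [  0.         280.31607994 193.60345914]
 [  0.           0.           1.        ]] [[ 9.99999874e-01  5.02202954e-04  1.22647816e-06  1.56469244e-03]
 [ 1.39551617e-04 -2.80223239e-01  9.59934850e-01 -1.62131816e-01]
 [ 4.82425805e-04 -9.59934729e-01 -2.80223274e-01  7.71882686e-02]
 [ 0.00000000e+00  0.00000000e+00  0.00000000e+00  1.00000000e+00]]
```

View pics/scene0.png

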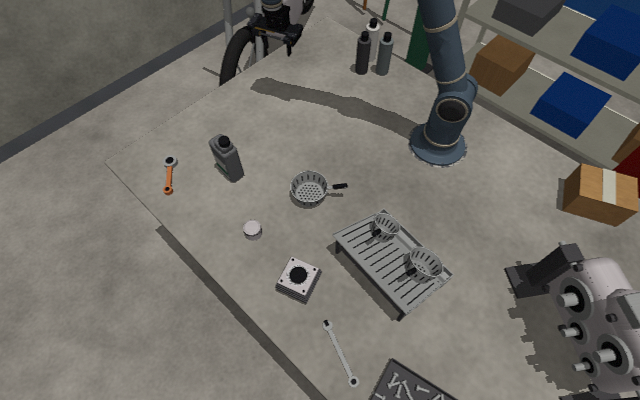

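View pics/side0.png

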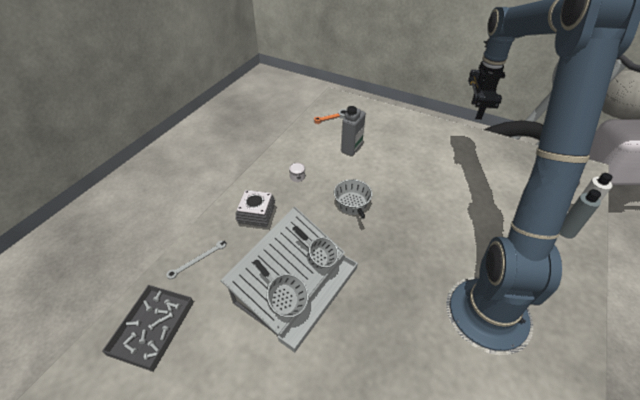

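View pics/wrist0.png

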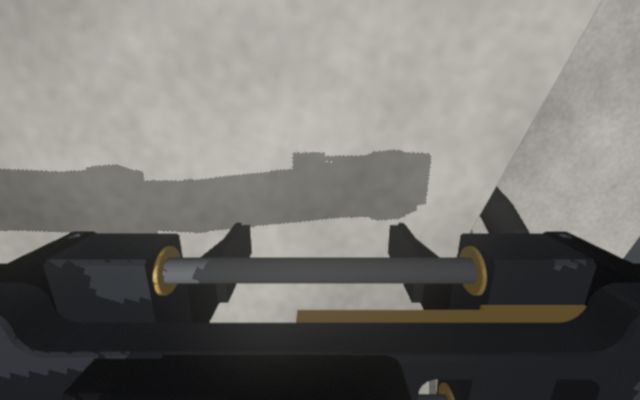

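Run:
```python
import cv2
a=cv2.imread("pics/scene0.png")[150:330,200:470]; cv2.imwrite("pics/sc_a.png",cv2.resize(a,None,fx=2.95,fy=2.95,interpolation=cv2.INTER_CUBIC))
a=cv2.imread("pics/side0.png")[160:360,200:400]; cv2.imwrite("pics/si_a.png",cv2.resize(a,None,fx=3,fy=3,interpolation=cv2.INTER_CUBIC))
```

```text
(no output)
```

View pics/sc_a.png

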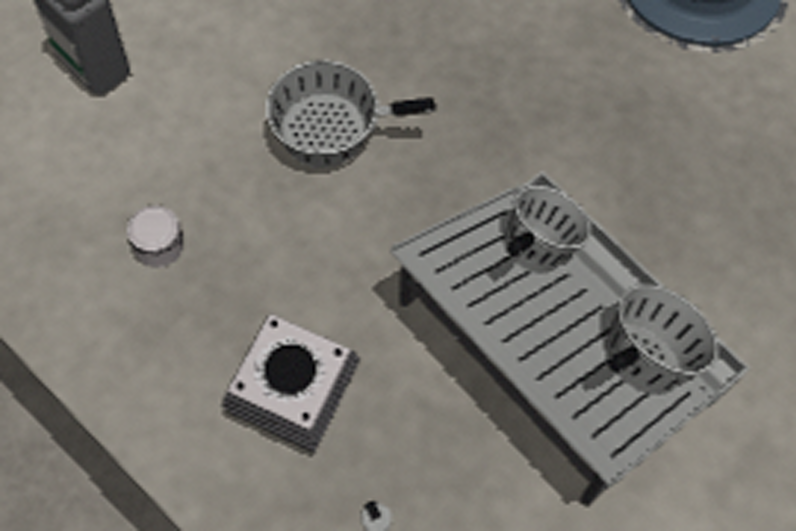

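View pics/si_a.png

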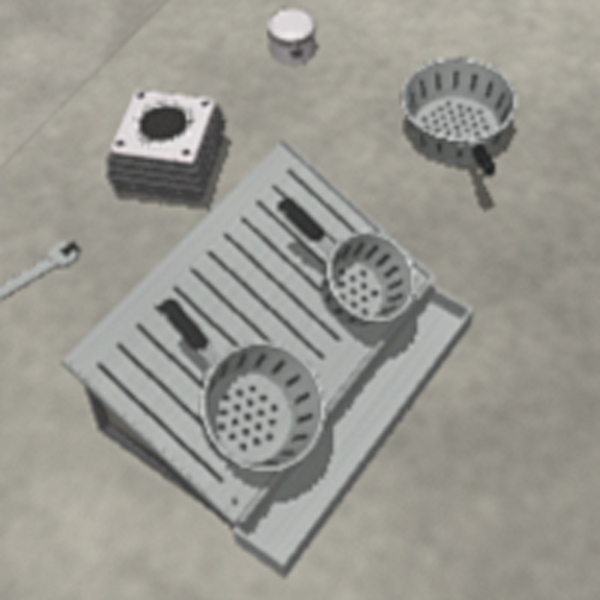

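```bash
cat > h.py <<'E'
import numpy as np
from scipy.optimize import least_squares
from scipy.spatial.transform import Rotation as Ro
K={'scene':(384.56764735,320.82489764,205.40681519),'side':(381.22206082,318.83068838,193.14128067)}
E={'scene':np.array([[-0.69329095,0.62423702,-0.36010527,1.01515659],[0.72063999,0.59700389,-0.3525115,0.3484572],[-0.00506648,-0.50389929,-0.86374755,1.18595394]]),
'side':np.array([[-0.88026135,-0.34062109,0.33032898,0.18135816],[-0.47448748,0.63005741,-0.61472701,0.67286763],[0.00126276,-0.69785739,-0.71623562,1.00098067]])}
def px(n,p):
    p=np.atleast_2d(p).astype(float)
    return p/2.95+[200,150] if n=='scene' else p/3+[200,160]
def ray(n,uv):
    f,cx,cy=K[n];uv=np.atleast_2d(uv)
    d=np.c_[(uv[:,0]-cx)/f,(uv[:,1]-cy)/f,np.ones(len(uv))]@E[n][:,:3].T
    return E[n][:,3],d/np.linalg.norm(d,axis=1)[:,None]
def onplane(n,uv,p0,nr):
    o,d=ray(n,uv); t=((p0-o)@nr)/(d@nr); return o+d*t[:,None]
def tri(u1,u2):
    o1,d1=ray('scene',u1);o2,d2=ray('side',u2);d1=d1[0];d2=d2[0]
    A=np.c_[d1,-d2];s=np.linalg.lstsq(A,o2-o1,rcond=None)[0]
    a=o1+s[0]*d1;b=o2+s[1]*d2;return (a+b)/2,np.linalg.norm(a-b)
def circ(P,r):
    f=lambda c:np.hypot(P[:,0]-c[0],P[:,1]-c[1])-r
    s=least_squares(f,P.mean(0)[:2]);return s.x,np.abs(s.fun).max()
E
python3 - <<'E'
from h import *
np.set_printoptions(precision=4,suppress=True)
for nm,a,b in [('hiR',(392,250),(283,143)),('hiL',(607,485),(65,362)),('gutR',(543,177),(470,310)),('gutL',(745,368),(285,575))]:
    print(nm,tri(px('scene',a),px('side',b)))
z=np.array([0,0,1.])
for n,P in [('scene',[(267,100),(280,75),(318,61),(358,72),(376,98)]),('side',[(402,100),(408,82),(430,65),(458,57),(490,64),(512,84),(515,105)])]:
    Q=onplane(n,px(n,P),np.array([0,0,.058]),z);print('large',n,circ(Q,.066))
print('lgrip',tri(px('scene',(393,107)),px('side',(478,145))),tri(px('scene',(435,104)),px('side',(492,172))))
for nm,a,b in [('barrel top',(291,370),(163,123)),('piston',(155,228),(292,24))]: print(nm,tri(px('scene',a),px('side',b)))
E
```

```text
hiR (array([0.622 , 0.0136, 0.1257]), np.float64(0.00145591451697527))
hiL (array([0.6596, 0.3227, 0.121 ]), np.float64(0.0005137226618050411))
gutR (array([0.3907, 0.0435, 0.0235]), np.float64(0.0043507687128555945))
gutL (array([0.4203, 0.3529, 0.0109]), np.float64(0.004521893582613805))
large scene (array([ 0.5171, -0.1969]), np.float64(0.001307074573296818))
large side (array([ 0.5126, -0.1961]), np.float64(0.0032753159365689205))
lgrip (array([ 0.4623, -0.1317,  0.0651]), np.float64(0.0009970886992222187)) (array([ 0.4303, -0.0947,  0.0753]), np.float64(0.000975910471262888))
barrel top (array([0.7759, 0.0175, 0.0811]), np.float64(0.0018059852830622713))
piston (array([ 0.7563, -0.2249,  0.0435]), np.float64(0.002371387962671359))
```

Run:
```python
from h import *
np.set_printoptions(precision=4,suppress=True)
yaw=np.deg2rad(-6.9);s=np.deg2rad(26)
u=np.array([np.cos(yaw)*np.cos(s),np.sin(yaw)*np.cos(s),np.sin(s)]);l=np.array([-np.sin(yaw),np.cos(yaw),0]);n=np.cross(u,l)
O=np.array([.458,.190,.04]);print('n',n,'u',u)
R=np.c_[u,l,n]
pts={'medium':{'side':[(203,410),(213,370),(240,350),(270,345),(300,358),(318,385),(322,420),(305,455),(265,470),(225,458)],'scene':[(618,320),(630,300),(655,288),(690,305),(712,335)]},
'small':{'side':[(328,283),(333,255),(350,238),(375,234),(400,250),(412,275),(405,305),(375,323),(345,312)],'scene':[(508,220),(515,200),(530,187),(560,195),(585,220)]}}
for b,r in [('medium',.055),('small',.044)]:
  for v in pts[b]:
    Q=onplane(v,px(v,pts[b][v]),O+.058*n,n);q=(Q-O)@R
    c,e=circ(q,r);print(b,v,'deck',c,e,'world base',O+R@np.array([c[0],c[1],0]))
print('grips (side) on plane 70mm')
for b,e in [('medium',[(163,300),(205,350)]),('small',[(280,202),(320,238)])]:
    Q=onplane('side',px('side',e),O+.070*n,n);print(b,Q,(Q-O)@R)
```

```text
n [-0.4352  0.0527  0.8988] u [ 0.8923 -0.108   0.4384]
medium side deck [0.0481 0.0857] 0.002440155656991981 world base [0.5112 0.2699 0.0611]
medium scene deck [0.0563 0.0884] 0.005573749213174939 world base [0.5189 0.2716 0.0647]
small side deck [ 0.0496 -0.0772] 0.0027229400175960844 world base [0.493  0.1081 0.0617]
small scene deck [ 0.0624 -0.0805] 0.008067831456846891 world base [0.504  0.1033 0.0674]
grips (side) on plane 70mm
medium [[0.5924 0.2574 0.179 ]
 [0.5438 0.27   0.1547]] [[0.1736 0.0831 0.07  ]
 [0.1182 0.0897 0.07  ]]
small [[0.5626 0.1132 0.173 ]
 [0.5179 0.1176 0.1511]] [[ 0.1599 -0.0636  0.07  ]
 [ 0.11   -0.0647  0.07  ]]
```

```bash
cat >> h.py <<'E'
def rows(p,R,o):
    q=o['ee_rot'];Rc=Ro.from_quat([q[1],q[2],q[3],q[0]]);pc=np.array(o['tcp_pos'])
    d=Rc.inv().apply(p-pc);w=(Rc.inv()*Ro.from_matrix(R)).as_rotvec()
    print('d',np.round(d,4),'w',np.round(w,3),'deg',np.rad2deg(np.linalg.norm(w)).round(1))
yaw=np.deg2rad(-6.9);s=np.deg2rad(26)
u=np.array([np.cos(yaw)*np.cos(s),np.sin(yaw)*np.cos(s),np.sin(s)]);l=np.array([-np.sin(yaw),np.cos(yaw),0]);n=np.cross(u,l)
O=np.array([.458,.190,.04]);D=np.c_[u,l,n]
def deckpose(c,ang,rg,sgn,up):
    "c deck xy, ang deg of handle in deck, rg grip radius; tool x = h rotated sgn*90"
    a=np.deg2rad(ang);h=D@[np.cos(a),np.sin(a),0];g=O+D@[c[0],c[1],.07]+rg*h
    y=-n;z=h*(-sgn);x=np.cross(y,z)
    return g+(up-.019)*n,np.c_[x,y,z],g
E
python3 - <<'E'
from h import *
from workcell import get_obs
o=get_obs()
print('bottle',onplane('scene',np.array([[235,178.]]),np.zeros(3),np.array([0,0,1.])))
p,R,g=deckpose((.05,.087),-4,.096,-1,.09)
print(p,g,R); rows(p,R,o)
E
```

```text
bottle [[ 0.65670592 -0.4489897   0.        ]]
[0.53634959 0.26140789 0.23062963] [0.56724852 0.25766871 0.16681526] [[-0.1820868   0.43519617  0.88173051]
 [-0.98280685 -0.05266452 -0.1769665 ]
 [-0.03057923 -0.89879405  0.4373033 ]]
d [-0.731  -0.0079  0.594 ] w [ 0.45   0.539 -0.095] deg 40.6
```

```bash
python3 -m creep '[[-0.35,-0.06,0.28,0.22,0.27,-0.05,0],[-0.35,-0.06,0.28,0.22,0.27,-0.05,0],[-0.35,-0.06,0.28,0.22,0.27,-0.05,0],[-0.35,-0.06,0.28,0.22,0.27,-0.05,0],[-0.73,-0.04,0.594,0.45,0.54,-0.095,0],[-0.73,-0.04,0.594,0.45,0.54,-0.095,0],[-0.73,-0.04,0.594,0.45,0.54,-0.095,0],[-0.73,-0.04,0.594,0.45,0.54,-0.095,0],[-0.73,-0.04,0.594,0.45,0.54,-0.095,0],[-0.73,-0.04,0.594,0.45,0.54,-0.095,0]]'
python3 - <<'E'
from h import *
from workcell import get_obs
o=get_obs();print(o['joint_positions'])
p,R,g=deckpose((.05,.087),-4,.096,-1,.09);rows(p,R,o)
E
```

```text
clock: 1.15
tcp_pos: [0.3948, -0.1575, 0.2546]
ee_rot: [-0.548, 0.329, -0.415, 0.648]
force: [0.6, -0.4, 0.7]
grip_width: 0.087
[ 0.94828474 -0.18618933 -0.49973956  2.29272697 -0.39662863  0.60984484
 -1.04498013]
d [-0.4369  0.06    0.04  ] w [-0.001 -0.     0.003] deg 0.2
```

```bash
python3 -m creep '[[-0.437,0.03,0.04,0,0,0,0],[-0.437,0.03,0.04,0,0,0,0],[-0.437,0.03,0.04,0,0,0,0],[-0.437,0.03,0.04,0,0,0,0],[-0.437,0.03,0.04,0,0,0,0],[-0.437,0.03,0.04,0,0,0,0],[-0.437,0.03,0.04,0,0,0,0],[-0.437,0.03,0.04,0,0,0,0],[-0.437,0.03,0.04,0,0,0,0],[-0.437,0.03,0.04,0,0,0,0]]'
python3 - <<'E'
from h import *
from workcell import get_obs,grab_frame
import cv2
o=get_obs();print(o['joint_positions'])
p,R,g=deckpose((.05,.087),-4,.096,-1,.09);rows(p,R,o)
f=grab_frame('wrist');cv2.imwrite('pics/w1.png',f['image'][:,:,::-1])
M=f['mount'];q=o['ee_rot'];Rc=Ro.from_quat([q[1],q[2],q[3],q[0]]).as_matrix()
for r in (-.027,0,.027):
    P=p*0+g+ (D@[np.cos(np.deg2rad(-4)),np.sin(np.deg2rad(-4)),0])*r+n*r*np.tan(np.deg2rad(20))
    t=Rc.T@(P-o['tcp_pos']);c=M[:3,:3].T@(t-M[:3,3]);print(f['mtx']@c/c[2])
E
```

```text
clock: 2.15
tcp_pos: [0.4798, 0.1375, 0.2603]
ee_rot: [-0.548, 0.331, -0.422, 0.642]
force: [-0.5, -0.4, 0.6]
grip_width: 0.087
[ 3.67558830e-01  5.40040780e-04 -8.65490411e-01  2.12778469e+00
  3.91605653e-01  6.80177685e-01 -2.52293099e+00]
d [-0.1309  0.0456  0.0154] w [ 0.014 -0.001 -0.008] deg 0.9
[197.47614641 197.14790749   1.        ]
[189.93724624 174.79051391   1.        ]
[181.42043594 149.53302601   1.        ]
```

View pics/w1.png

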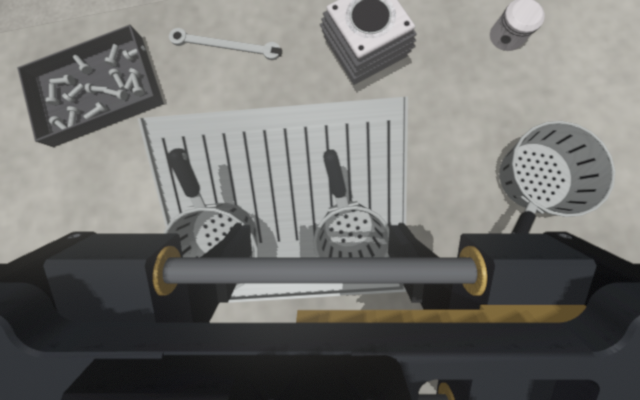

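Run:
```python
from h import *
from workcell import get_obs
import cv2
o=get_obs();im=cv2.imread('pics/w1.png')
K=np.array([[280.31607994,0,319.41012946],[0,280.31607994,193.60345914],[0,0,1]])
M=np.array([[1,5e-4,0,1.565e-3],[1.4e-4,-.280223,.959935,-.162132],[4.8e-4,-.959935,-.280223,.077188]])
q=o['ee_rot'];Rc=Ro.from_quat([q[1],q[2],q[3],q[0]]).as_matrix();pc=o['tcp_pos']
g=im.max(2)
def ray(uv):
    d=np.c_[uv,np.ones(len(uv))]@np.linalg.inv(K).T@M[:,:3].T@Rc.T
    return pc+Rc@M[:,3],d
def dk(uv,h):
    c,d=ray(uv);t=((O+h*n-c)@n)/(d@n);return ((c+d*t[:,None])-O)@D
for nm,(x0,x1,y0,y1) in dict(medium=(160,202,142,202),small=(315,350,142,202)).items():
    m=np.zeros_like(g);m[y0:y1,x0:x1]=(g[y0:y1,x0:x1]<60)*255
    nb,lab,st,ce=cv2.connectedComponentsWithStats(m);k=1+st[1:,4].argmax()
    ys,xs=np.where(lab==k);print(nm,st[k],ce[k])
    r=cv2.minAreaRect(np.c_[xs,ys].astype(np.float32));b=cv2.boxPoints(r)
    b=b[b[:,1].argsort()];e=np.array([b[:2].mean(0),b[2:].mean(0)])
    print(e,dk(e[:1],.079)[:, :2],dk(e[1:],.061)[:,:2])
# large rim
P=np.array([[499,173],[507,147],[528,130],[555,124],[590,134],[609,158],[611,188]],float)
c,d=ray(P);t=(.058-c[2])/d[:,2];print('large',circ(c+d*t[:,None],.066))
for uv in ([[524,222.]],):
    c,d=ray(np.array(uv));t=(.068-c[2])/d[:,2];print(c+d*t[:,None])
```

```text
medium [190 174   8  20  64] [194.     183.5625]
[[190.70003 174.10002]
 [196.80003 192.40001]] [[0.14634133 0.07936364]] [[0.12239911 0.08581359]]Traceback (most recent call last):
  File "<stdin>", line 16, in <module>
ValueError: attempt to get argmax of an empty sequence
```

```bash
cat > wv.py <<'E'
from h import *
import cv2
K3=np.array([[280.31607994,0,319.41012946],[0,280.31607994,193.60345914],[0,0,1]])
M=np.array([[1,5e-4,0,1.565e-3],[1.4e-4,-.280223,.959935,-.162132],[4.8e-4,-.959935,-.280223,.077188]])
def wray(o,uv):
    uv=np.atleast_2d(np.array(uv,float));q=o['ee_rot'];Rc=Ro.from_quat([q[1],q[2],q[3],q[0]]).as_matrix();pc=np.array(o['tcp_pos'])
    return pc+Rc@M[:,3],np.c_[uv,np.ones(len(uv))]@np.linalg.inv(K3).T@M[:,:3].T@Rc.T
def dk(o,uv,h):
    c,d=wray(o,uv);t=((O+h*n-c)@n)/(d@n);return ((c+d*t[:,None])-O)@D
def wz(o,uv,z):
    c,d=wray(o,uv);t=(z-c[2])/d[:,2];return c+d*t[:,None]
def grip(im,box,th=90):
    x0,x1,y0,y1=box;g=im.max(2);m=np.zeros_like(g);m[y0:y1,x0:x1]=(g[y0:y1,x0:x1]<th)*255
    nb,lab,st,ce=cv2.connectedComponentsWithStats(m);k=1+st[1:,4].argmax();ys,xs=np.where(lab==k)
    b=cv2.boxPoints(cv2.minAreaRect(np.c_[xs,ys].astype(np.float32)));b=b[b[:,1].argsort()]
    print('grip',st[k],ce[k]);return np.array([b[:2].mean(0),b[2:].mean(0)])
E
python3 - <<'E'
from wv import *
from workcell import get_obs
o=get_obs();im=cv2.imread('pics/w1.png')
for nm,bx in dict(medium=(155,205,140,205),small=(315,352,142,205)).items():
    e=grip(im,bx);print(nm,e,dk(o,e[:1],.082)[:,:2],dk(o,e[1:],.064)[:,:2])
P=np.array([[499,173],[507,147],[528,130],[555,124],[590,134],[609,158],[611,188]],float)
print('large',circ(wz(o,P,.058),.066),wz(o,[[524,222.]],.068))
E
```

```text
grip [163 140  36  57 885] [182.57288136 170.8079096 ]
medium [[173.70589 137.32355]
 [188.70589 197.32355]] [[0.18292846 0.08679511]] [[0.11831209 0.09408649]]
grip [324 142  22  55 643] [334.30637636 173.66718507]
small [[329.4886  141.59644]
 [338.40533 196.58292]] [[ 0.1696481  -0.05887081]] [[ 0.1093572  -0.06543297]]
large (array([ 0.51637501, -0.18517929]), np.float64(0.010931387016479138)) [[ 0.45556427 -0.11597258  0.068     ]]
```

```bash
python3 -m creep '[[-0.06,0,0,0,-1.5,0,0],[-0.06,0,0,0,-1.5,0,0],[-0.06,0,0,0,-1.5,0,0],[-0.06,0,0,0,-1.5,0,0],[-0.06,0,0,0,-1.5,0,0],[-0.06,0,0,0,-1.5,0,0],[-0.06,0,0,0,-1.5,0,0],[-0.06,0,0,0,-1.5,0,0],[-0.06,0,0,0,-1.5,0,0],[-0.06,0,0,0,-1.5,0,0]]'
cat > t.py <<'E'
import sys
from wv import *
from workcell import get_obs
o=get_obs();print(np.round(o['joint_positions'],2),'F',np.round(o['force'],1))
a=[float(x) for x in sys.argv[1:]]
p,R,g=deckpose((a[0],a[1]),a[2],a[3],a[4],a[5]);rows(p,R,o)
E
python3 t.py .05 .087 -4 .096 1 .09
```

```text
clock: 3.2
tcp_pos: [0.4905, 0.1955, 0.2632]
ee_rot: [0.689, -0.68, -0.067, -0.242]
force: [-0.4, 0.2, -0.5]
grip_width: 0.0872
[ 0.42  0.13 -1.1   2.05  0.6   0.79 -1.3 ] F [-0.4  0.2 -0.5]
d [0.0104 0.0461 0.0726] w [-0.016 -1.637 -0.005] deg 93.8
```

```bash
python3 -m creep '[[0.01,0.046,0.073,-0.016,-1.637,-0.005,0],[0.01,0.046,0.073,-0.016,-1.637,-0.005,0],[0.01,0.046,0.073,-0.016,-1.637,-0.005,0],[0.01,0.046,0.073,-0.016,-1.637,-0.005,0],[0.01,0.046,0.073,-0.016,-1.637,-0.005,0],[0.01,0.046,0.073,-0.016,-1.637,-0.005,0],[0.01,0.046,0.073,-0.016,-1.637,-0.005,0],[0.01,0.046,0.073,-0.016,-1.637,-0.005,0],[0.01,0.046,0.073,-0.016,-1.637,-0.005,0],[0.01,0.046,0.073,-0.016,-1.637,-0.005,0]]'
python3 t.py .05 .087 -4 .096 1 .09
python3 - <<'E'
from workcell import *
import cv2
f=grab_frame('wrist');cv2.imwrite('pics/w2.png',f['image'][:,:,::-1])
E
```

```text
clock: 4.2
tcp_pos: [0.5367, 0.2614, 0.2311]
ee_rot: [-0.453, 0.667, 0.518, -0.284]
force: [-0.2, 0.6, -0.6]
grip_width: 0.0873
[ 0.3   0.47 -1.28  1.95  1.02  1.04 -0.19] F [-0.2  0.6 -0.6]
d [-0.0001  0.0003  0.0005] w [-0.002 -0.138  0.   ] deg 7.9
```

View pics/w2.png

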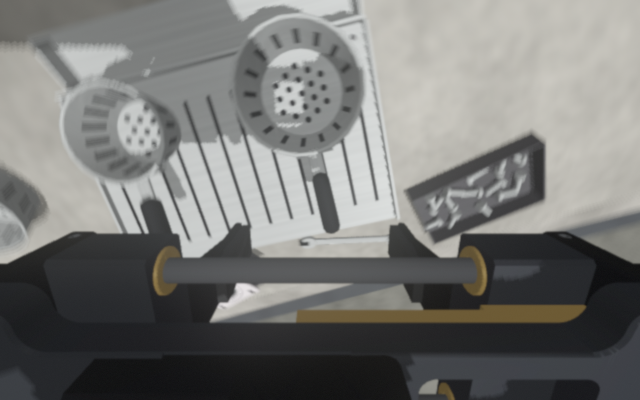

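Run:
```python
from wv import *
from workcell import get_obs
o=get_obs();im=cv2.imread('pics/w2.png')
# inner end (317.5,173) outer (329,233): use edges mid
print(dk(o,[(320,174)],.066),dk(o,[(329,232)],.083), 'mid',dk(o,[(325,203)],.079-.003))
P=[(234,80),(242,50),(265,25),(300,14),(335,25),(357,55),(362,85),(350,120),(325,145),(295,154),(260,143),(240,115)]
print(circ(dk(o,P,.058),.055))
P=[(62,120),(70,100),(85,86),(110,81),(140,88)]
print(circ(dk(o,P,.058),.044))
```

```text
[[0.12141434 0.0875059  0.066     ]] [[0.16877119 0.08554601 0.083     ]] mid [[0.14487643 0.08700482 0.076     ]]
(array([0.04897316, 0.08353918]), np.float64(0.004349964453433691))
(array([ 0.05395074, -0.07661845]), np.float64(0.0019129803606924636))
```

```bash
python3 t.py .05 .088 -1 .096 1 .04; python3 t.py .05 .088 -1 .096 1 .0
```

```text
[ 0.3   0.47 -1.28  1.95  1.02  1.04 -0.19] F [-0.2 -0.3 -0.1]
d [0.0059 0.05   0.0013] w [-0.002 -0.187  0.   ] deg 10.7
[ 0.3   0.47 -1.28  1.95  1.02  1.04 -0.19] F [-0.2 -0.3 -0.1]
d [0.0059 0.09   0.0012] w [-0.002 -0.187  0.   ] deg 10.7
```

```bash
python3 -m creep '[[0.006,0.03,0.001,0,-0.187,0,0],[0.006,0.03,0.001,0,-0.187,0,0],[0.006,0.03,0.001,0,-0.187,0,0],[0.006,0.06,0.001,0,-0.187,0,0],[0.006,0.09,0.001,0,-0.187,0,0],[0.006,0.09,0.001,0,-0.187,0,0]]'
python3 t.py .05 .088 -1 .096 1 .0
python3 - <<'E'
from workcell import *
import cv2
for k in ['wrist','side']:
  f=grab_frame(k);im=f['image'][:,:,::-1]
  if k=='side': im=cv2.resize(im[200:360,230:350],None,fx=4,fy=3.7)
  cv2.imwrite('pics/%s3.png'%k,im)
E
```

```text
clock: 4.85
tcp_pos: [0.5768, 0.2609, 0.1473]
ee_rot: [-0.406, 0.64, 0.554, -0.344]
force: [-0.3, -0.4, 0.4]
grip_width: 0.0869
[ 0.2   0.63 -1.15  1.96  1.22  1.   -0.14] F [-0.3 -0.4  0.4]
d [ 0.0016 -0.0026 -0.0006] w [-0.005 -0.012 -0.004] deg 0.8
```

View pics/wrist3.png

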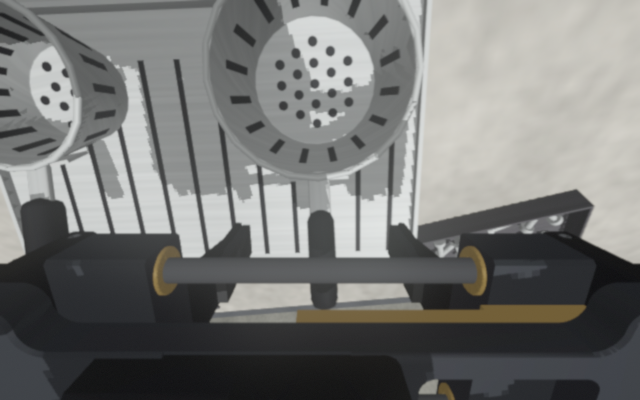

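View pics/side3.png

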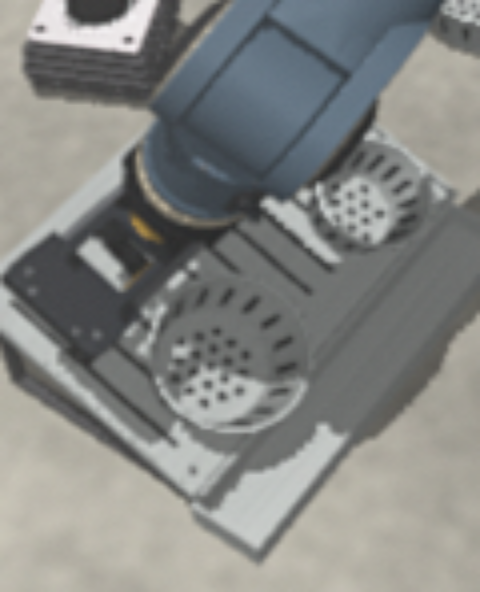

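```bash
python3 -m creep '[[0.001,-0.002,0,0,0,0,255],[0.001,-0.002,0,0,0,0,255],[0.001,-0.002,0,0,0,0,255],[0.001,-0.002,0,0,0,0,255],[0.001,-0.002,0,0,0,0,255],[0.001,-0.002,0,0,0,0,255],[0.001,-0.002,0,0,0,0,255],[0.001,-0.002,0,0,0,0,255]]'
```

```text
clock: 5.75
tcp_pos: [0.5759, 0.2649, 0.1517]
ee_rot: [-0.404, 0.639, 0.557, -0.344]
force: [0.9, -0.0, -0.6]
grip_width: 0.0311
```

```bash
python3 -m creep '[[0,-0.01,0,0,0,0,255],[0,-0.02,0,0,0,0,255],[0,-0.03,0,0,0,0,255],[0,-0.04,0,0,0,0,255],[0,-0.05,0,0,0,0,255],[0,-0.06,0,0,0,0,255],[0,-0.06,0,0,0,0,255]]'
python3 - <<'E'
from workcell import *
import cv2
for k in ['wrist','side','scene']:
  f=grab_frame(k);im=f['image'][:,:,::-1]
  if k=='side': im=cv2.resize(im[180:360,230:350],None,fx=3.3,fy=3.3)
  if k=='scene': im=cv2.resize(im[200:330,330:470],None,fx=4,fy=4)
  cv2.imwrite('pics/%s4.png'%k,im)
o=get_obs();print(o['wrist_torque'],o['force'])
E
```

```text
clock: 6.45
tcp_pos: [0.5497, 0.2689, 0.2074]
ee_rot: [-0.404, 0.639, 0.558, -0.343]
force: [-0.4, 0.2, -2.3]
grip_width: 0.0144
[ 0.16913336  0.52962071 -0.00524219] [-0.14189117 -0.76177485 -1.92471968]
```

View pics/wrist4.png

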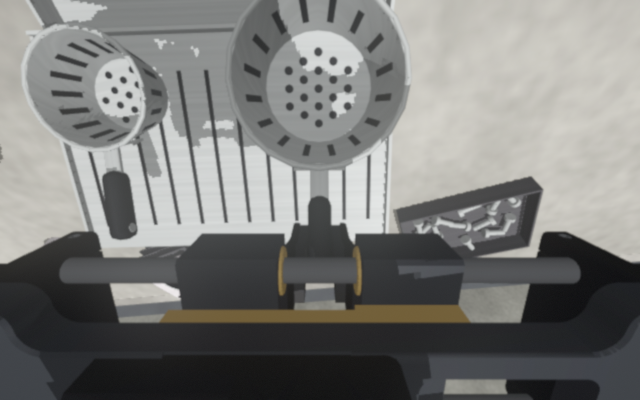

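View pics/side4.png

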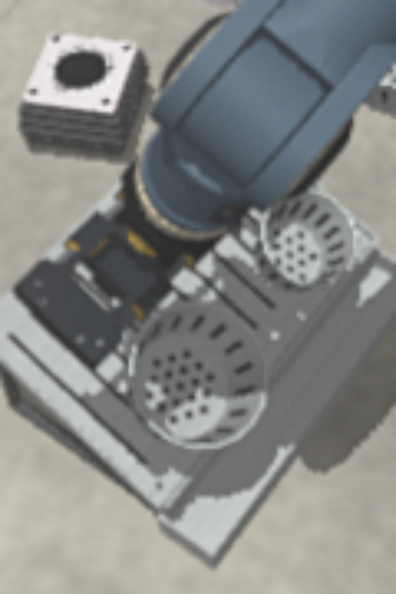

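```bash
python3 -m creep '[[0,0.01,0,0,0,0,255],[0,0.02,0,0,0,0,255],[0,0.03,0,0,0,0,255],[0,0.036,0,0,0,0,255],[0,0.042,0,0,0,0,255],[0,0.048,0,0,0,0,255],[0,0.054,0,0,0,0,255],[0,0.06,0,0,0,0,255],[0,0.06,0,0,0,0,255]]'
python3 t.py .05 .088 -1 .096 1 .0
```

```text
clock: 7.5
tcp_pos: [0.5799, 0.2664, 0.1557]
ee_rot: [-0.403, 0.64, 0.559, -0.34]
force: [1.7, -1.8, 9.9]
grip_width: 0.0145
[ 0.2   0.62 -1.16  1.95  1.22  1.   -0.14] F [ 1.7 -1.8  9.9]
d [-0.0044  0.0039  0.0051] w [ 0.007 -0.01   0.004] deg 0.7
```

```bash
python3 -m creep '[[0,0,0,0,0,0,138],[0,0,0,0,0,0,138],[0,0,0,0,0,0,138],[0,0,0,0,0,0,138],[0,0,0,0,0,0,138]]'
python3 t.py .05 .088 -1 .096 1 .0
python3 - <<'E'
from workcell import *
import cv2
f=grab_frame('wrist');cv2.imwrite('pics/w5.png',f['image'][:,:,::-1])
E
```

```text
clock: 8.0
tcp_pos: [0.5758, 0.2648, 0.1514]
ee_rot: [-0.404, 0.639, 0.557, -0.344]
force: [0.1, 0.5, -0.0]
grip_width: 0.0389
[ 0.2   0.62 -1.15  1.96  1.21  1.   -0.14] F [ 0.1  0.5 -0. ]
d [-0.0021  0.0019 -0.0002] w [-0.002 -0.008  0.   ] deg 0.5
```

View pics/w5.png

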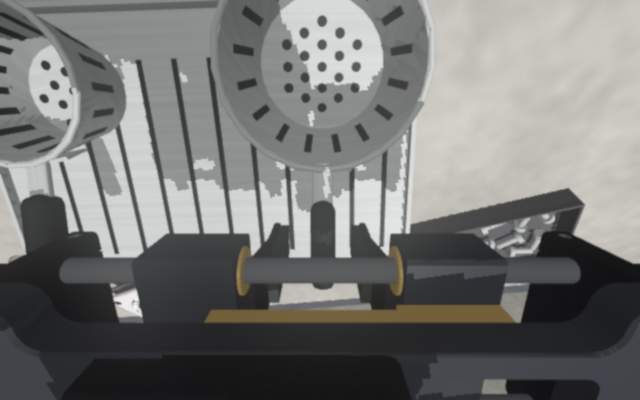

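```bash
python3 -m creep '[[0.001,0.003,0.006,0,0,0,138],[0.001,0.003,0.006,0,0,0,138],[0.001,0.003,0.006,0,0,0,255],[0.001,0.003,0.006,0,0,0,255],[0.001,0.003,0.006,0,0,0,255],[0.001,0.003,0.006,0,0,0,255],[0.001,0.003,0.006,0,0,0,255],[0.001,0.003,0.006,0,0,0,255],[0.001,0.003,0.006,0,0,0,255],[0.001,0.003,0.006,0,0,0,255]]'
python3 t.py .044 .088 -1 .096 1 .0
```

```text
clock: 9.05
tcp_pos: [0.5721, 0.2665, 0.1465]
ee_rot: [-0.404, 0.639, 0.557, -0.344]
force: [0.3, 0.8, 0.0]
grip_width: 0.0143
[ 0.19  0.63 -1.15  1.97  1.22  1.   -0.15] F [0.3 0.8 0. ]
d [-0.0033 -0.0009  0.0002] w [-0.001 -0.008  0.   ] deg 0.5
```

```bash
python3 -m creep '[[0,-0.01,0,0,0,0,255],[0,-0.02,0,0,0,0,255],[0,-0.03,0,0,0,0,255],[0,-0.03,0,0,0,0,255]]'
python3 - <<'E'
from workcell import *
import cv2
o=get_obs();print(o['wrist_torque'],o['force'])
f=grab_frame('wrist');cv2.imwrite('pics/w6.png',f['image'][:,:,::-1])
E
```

```text
clock: 9.45
tcp_pos: [0.5587, 0.2691, 0.1754]
ee_rot: [-0.404, 0.638, 0.558, -0.343]
force: [0.7, 2.0, -2.3]
grip_width: 0.0147
[ 0.2849879   0.38303649 -0.01900485] [ 0.67419013  1.99808448 -2.33970749]
```

View pics/w6.png

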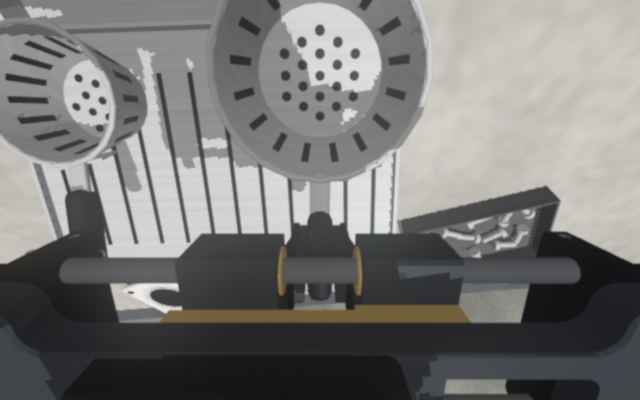

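```bash
cat > lp.py <<'E'
import sys
from wv import *
from workcell import get_obs
# usage: cx cy yaw rg sgn zbase(underside height) [tilt]
def levelpose(cx,cy,yw,rg,sgn,zb):
    a=np.deg2rad(yw);h=np.array([np.cos(a),np.sin(a),0]);y=np.array([0,0,-1.]);z=-sgn*h;x=np.cross(y,z)
    return np.array([cx,cy,zb+.07-.019])+rg*h,np.c_[x,y,z]
if __name__=='__main__':
    o=get_obs();print(np.round(o['joint_positions'],2),'F',np.round(o['force'],1),'t',o['clock'],'p',np.round(o['tcp_pos'],4))
    p,R=levelpose(*[float(x) for x in sys.argv[1:7]]);print(np.round(p,3));rows(p,R,o)
E
python3 lp.py 0.50 0.17 -95 .096 1 .22
```

```text
[ 0.22  0.58 -1.2   1.96  1.16  1.02 -0.12] F [ 0.2  0.3 -2.9] t 9.5 p [0.5589 0.2685 0.1746]
[0.492 0.074 0.271]
d [-0.2005 -0.106  -0.0083] w [0.354 1.484 0.353] deg 89.7
```

```bash
python3 -m creep '[[0,-0.03,0,0,0,0,255],[0,-0.06,0,0,0,0,255],[0,-0.09,0,0,0,0,255],[-0.05,-0.11,0,0.07,0.3,0.07,255],[-0.1,-0.11,0,0.12,0.5,0.12,255],[-0.14,-0.11,0,0.16,0.65,0.16,255],[-0.17,-0.11,-0.005,0.2,0.8,0.2,255],[-0.2,-0.106,-0.008,0.23,0.95,0.23,255],[-0.2,-0.106,-0.008,0.26,1.1,0.26,255],[-0.2,-0.106,-0.008,0.3,1.25,0.3,255]]'
python3 lp.py 0.50 -0.04 -135 .096 1 .2;python3 - <<'E'
from workcell import *
import cv2
f=grab_frame('wrist');cv2.imwrite('pics/w7.png',f['image'][:,:,::-1])
E
```

```text
clock: 10.5
tcp_pos: [0.4913, 0.0726, 0.2697]
ee_rot: [-0.648, 0.734, 0.175, -0.102]
force: [-0.0, -0.3, -1.1]
grip_width: 0.0146
[ 0.74  0.26 -1.22  1.91  0.44  1.11 -0.26] F [-0.  -0.3 -1.1] t 10.5 p [0.4913 0.0726 0.2697]
[ 0.432 -0.108  0.251]
d [-0.1259  0.0288 -0.1406] w [0.077 1.177 0.15 ] deg 68.1
```

View pics/w7.png

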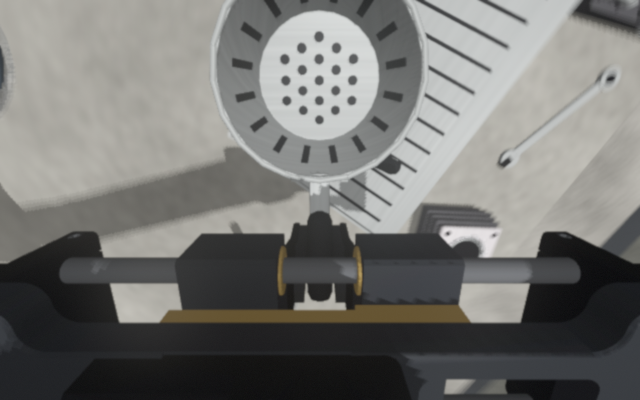

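```bash
python3 -m creep '[[-0.03,0.01,-0.035,0.02,0.3,0.04,255],[-0.06,0.02,-0.07,0.04,0.5,0.08,255],[-0.1,0.029,-0.11,0.06,0.65,0.1,255],[-0.126,0.029,-0.14,0.06,0.8,0.12,255],[-0.126,0.029,-0.14,0.06,0.95,0.13,255],[-0.126,0.029,-0.14,0.07,1.1,0.14,255],[-0.126,0.029,-0.14,0.077,1.177,0.15,255],[-0.126,0.029,-0.14,0.077,1.177,0.15,255],[-0.126,0.029,-0.14,0.077,1.177,0.15,255]]'
python3 lp.py 0.515 -0.196 182 .096 1 .13
```

```text
clock: 11.45
tcp_pos: [0.4334, -0.1065, 0.2506]
ee_rot: [-0.655, 0.655, -0.266, 0.267]
force: [0.7, 0.6, -2.0]
grip_width: 0.0149
[ 1.07  0.16 -1.    1.97  0.16  1.09 -0.78] F [ 0.7  0.6 -2. ] t 11.45 p [ 0.4334 -0.1065  0.2506]
[ 0.419 -0.199  0.181]
d [ 0.0546  0.0696 -0.0764] w [-0.001  0.762  0.001] deg 43.6
```

```bash
python3 -m creep '[[0.03,0.02,-0.04,0,0.3,0,255],[0.055,0.05,-0.076,0,0.5,0,255],[0.055,0.07,-0.076,0,0.65,0,255],[0.055,0.07,-0.076,0,0.762,0,255],[0.055,0.07,-0.076,0,0.762,0,255],[0.055,0.07,-0.076,0,0.762,0,255],[0.055,0.07,-0.076,0,0.762,0,255],[0.055,0.07,-0.076,0,0.762,0,255]]'
python3 lp.py 0.515 -0.196 182 .096 1 .13
python3 - <<'E'
from workcell import *
import cv2
for k in ['wrist','side','scene']:
  f=grab_frame(k);im=f['image'][:,:,::-1]
  if k=='side': im=cv2.resize(im[130:290,270:430],None,fx=3.7,fy=3.7)
  if k=='scene': im=cv2.resize(im[120:250,250:400],None,fx=4,fy=4)
  cv2.imwrite('pics/%s8.png'%k,im)
E
```

```text
clock: 12.25
tcp_pos: [0.4198, -0.1984, 0.1809]
ee_rot: [0.51, -0.509, 0.49, -0.491]
force: [0.2, -0.5, -2.5]
grip_width: 0.0149
[ 1.02  0.25 -0.77  2.03  0.22  0.94 -1.4 ] F [ 0.2 -0.5 -2.5] t 12.25 p [ 0.4198 -0.1984  0.1809]
[ 0.419 -0.199  0.181]
d [ 0.0009 -0.0001 -0.0008] w [-0.002  0.002 -0.   ] deg 0.2
```

View pics/wrist8.png

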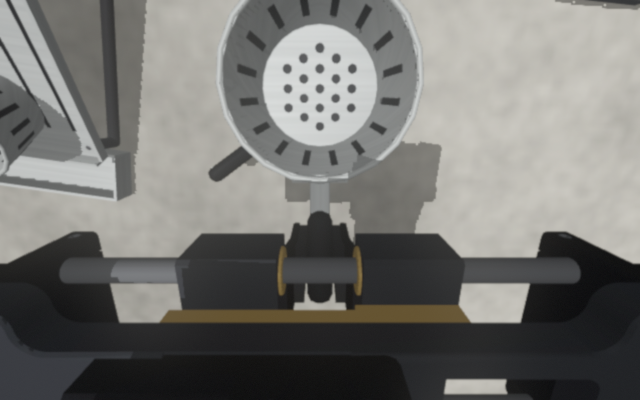

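View pics/side8.png

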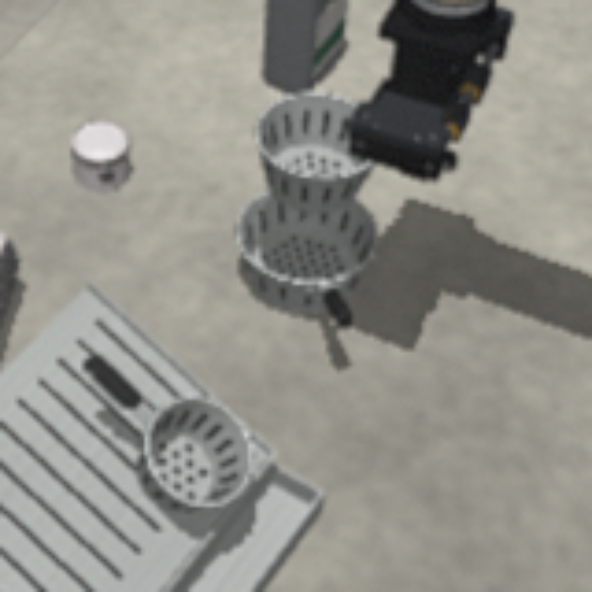

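View pics/scene8.png

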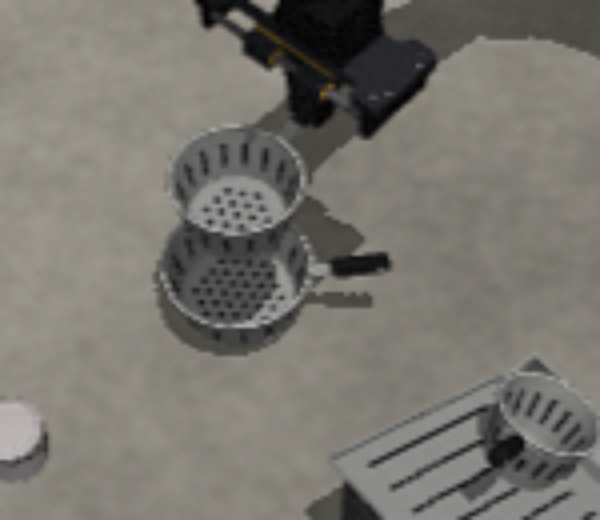

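```bash
python3 -m creep '[[0,0,0,0.08,0,0,255],[0,0.02,0,0.08,0,0,255],[0,0.04,0,0.08,0,0,255],[0,0.055,0,0.08,0,0,255],[0,0.055,0,0.08,0,0,255],[0,0.055,0,0.08,0,0,255]]'
python3 lp.py 0.515 -0.196 182 .096 1 .007
python3 - <<'E'
from workcell import *
import cv2
for k in ['wrist','side','scene']:
  f=grab_frame(k);im=f['image'][:,:,::-1]
  if k=='side': im=cv2.resize(im[160:240,310:400],None,fx=6,fy=6,interpolation=cv2.INTER_CUBIC)
  if k=='scene': im=cv2.resize(im[150:220,280:370],None,fx=6,fy=6,interpolation=cv2.INTER_CUBIC)
  cv2.imwrite('pics/%s9.png'%k,im)
E
```

```text
clock: 13.0
tcp_pos: [0.4202, -0.1986, 0.126]
ee_rot: [0.529, -0.487, 0.471, -0.511]
force: [0.4, 0.5, -1.9]
grip_width: 0.0149
[ 1.02  0.3  -0.75  2.13  0.27  0.72 -1.43] F [ 0.4  0.5 -1.9] t 13.0 p [ 0.4202 -0.1986  0.126 ]
[ 0.419 -0.199  0.058]
d [ 0.0007  0.0677 -0.0067] w [-0.082 -0.002 -0.   ] deg 4.7
```

View pics/wrist9.png

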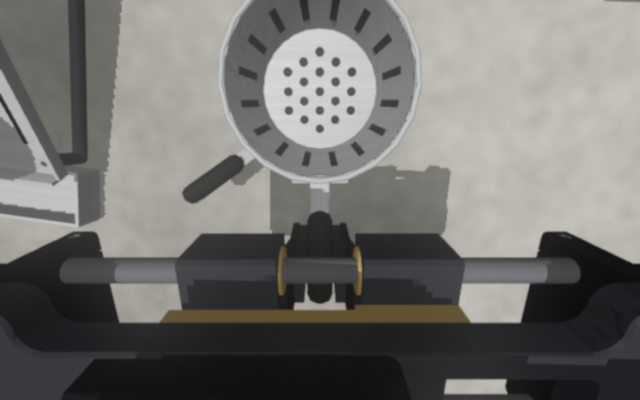

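View pics/side9.png

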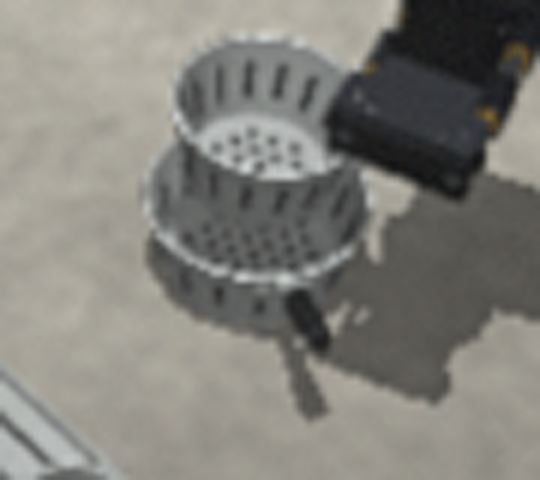

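View pics/scene9.png

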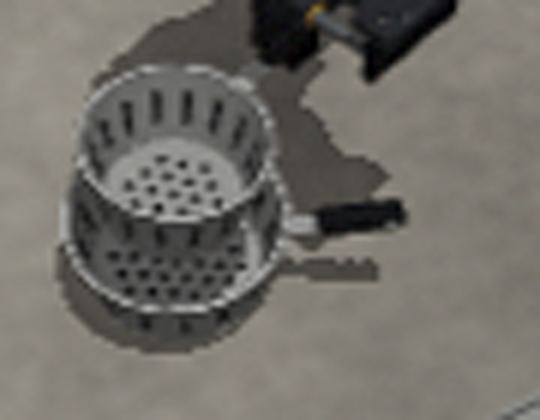

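```bash
python3 -m creep '[[0,0.015,-0.001,0.02,0,0,255],[0,0.03,-0.003,0.04,0,0,255],[0,0.04,-0.004,0.04,0,0,255],[0,0.045,-0.005,0.04,0,0,255],[0,0.05,-0.005,0.04,0,0,255],[0,0.05,-0.005,0.04,0,0,255]]'
python3 lp.py 0.515 -0.196 182 .096 1 .007
python3 - <<'E'
from workcell import *
import cv2
for k in ['wrist','side']:
  f=grab_frame(k);im=f['image'][:,:,::-1]
  if k=='side': im=cv2.resize(im[160:240,310:400],None,fx=6,fy=6,interpolation=cv2.INTER_CUBIC)
  cv2.imwrite('pics/%s10.png'%k,im)
E
```

```text
clock: 13.75
tcp_pos: [0.4194, -0.1986, 0.0754]
ee_rot: [0.538, -0.476, 0.461, -0.521]
force: [-0.4, -0.5, -3.1]
grip_width: 0.0148
[ 0.97  0.37 -0.69  2.2   0.36  0.56 -1.51] F [-0.4 -0.5 -3.1] t 13.75 p [ 0.4194 -0.1986  0.0754]
[ 0.419 -0.199  0.058]
d [ 0.0007  0.0172 -0.0025] w [-0.122 -0.002 -0.   ] deg 7.0
```

View pics/wrist10.png

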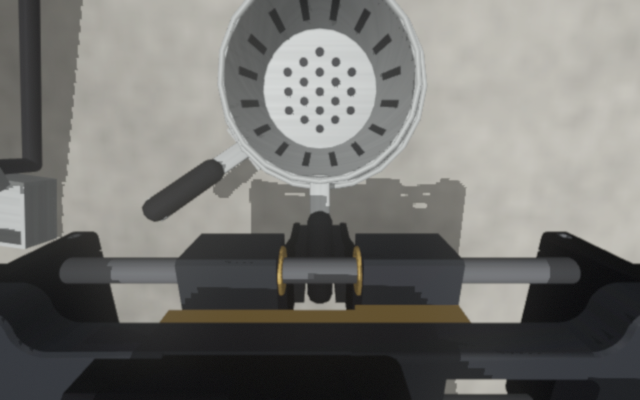

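View pics/side10.png

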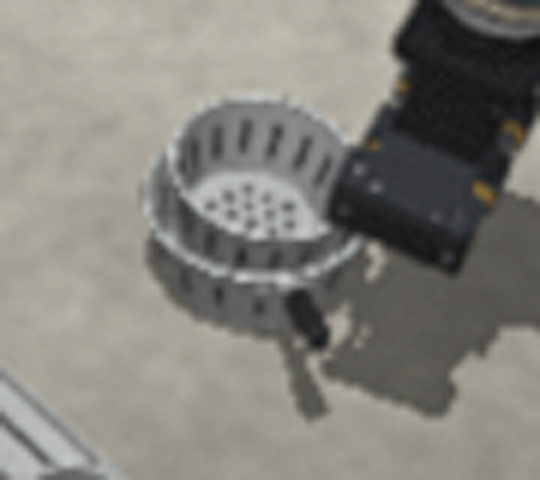

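```bash
python3 -m creep '[[0,0.006,-0.001,0,0,0,255],[0,0.012,-0.001,0,0,0,255],[0,0.012,-0.001,0,0,0,255]]'
python3 lp.py 0.515 -0.196 182 .096 1 .007
```

```text
clock: 14.15
tcp_pos: [0.4189, -0.1985, 0.0627]
ee_rot: [0.538, -0.476, 0.462, -0.52]
force: [-1.3, -0.1, -3.5]
grip_width: 0.0146
[ 0.95  0.39 -0.67  2.21  0.39  0.53 -1.54] F [-1.3 -0.1 -3.5] t 14.15 p [ 0.4189 -0.1985  0.0627]
[ 0.419 -0.199  0.058]
d [ 0.0009  0.0046 -0.0004] w [-0.12  -0.002 -0.001] deg 6.9
```

```bash
python3 -m creep '[[0,0.003,0,0,0,0,255],[0,0.005,0,0,0,0,255],[0,0.005,0,0,0,0,255]]'
python3 lp.py 0.515 -0.196 182 .096 1 .007
```

```text
clock: 14.45
tcp_pos: [0.4198, -0.1988, 0.0588]
ee_rot: [0.538, -0.477, 0.461, -0.521]
force: [-4.3, 0.2, 5.6]
grip_width: 0.0149
[ 0.94  0.4  -0.66  2.22  0.4   0.52 -1.55] F [-4.3  0.2  5.6] t 14.45 p [ 0.4198 -0.1988  0.0588]
[ 0.419 -0.199  0.058]
d [ 0.0005  0.0007 -0.0008] w [-0.121 -0.002  0.   ] deg 6.9
```

```bash
python3 -m creep '[[0,0.001,0,0,0,0,255],[0,0.001,0,0,0,0,140],[0,0.001,0,0,0,0,140],[0,0.001,0,0,0,0,140],[0,0.001,0,0,0,0,140],[0,-0.02,0.002,0,0,0,140],[0,-0.05,0.005,0,0,0,140],[0,-0.09,0.009,0,0,0,140],[0,-0.12,0.012,0,0,0,140],[0,-0.12,0.012,0,0,0,140]]'
python3 - <<'E'
from workcell import *
import cv2
o=get_obs();print(o['force'])
for k in ['wrist','side','scene']:
  f=grab_frame(k);im=f['image'][:,:,::-1]
  if k=='side': im=cv2.resize(im[160:240,310:400],None,fx=6,fy=6,interpolation=cv2.INTER_CUBIC)
  if k=='scene': im=cv2.resize(im[150:220,280:370],None,fx=6,fy=6,interpolation=cv2.INTER_CUBIC)
  cv2.imwrite('pics/%s11.png'%k,im)
E
```

```text
clock: 15.45
tcp_pos: [0.4203, -0.2, 0.183]
ee_rot: [0.538, -0.475, 0.458, -0.524]
force: [0.8, -0.7, 0.0]
grip_width: 0.0387
[ 0.75140366 -0.68429101  0.0010366 ]
```

View pics/wrist11.png

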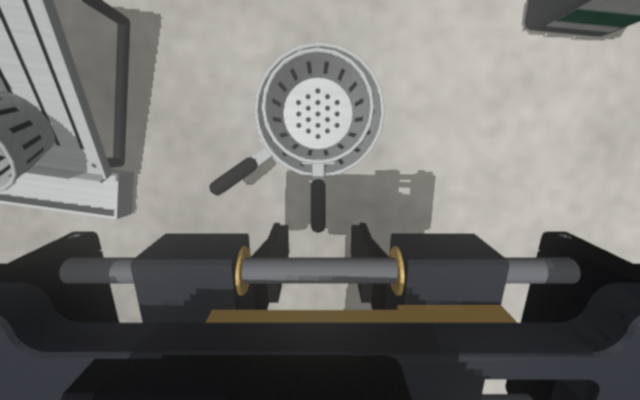

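View pics/side11.png

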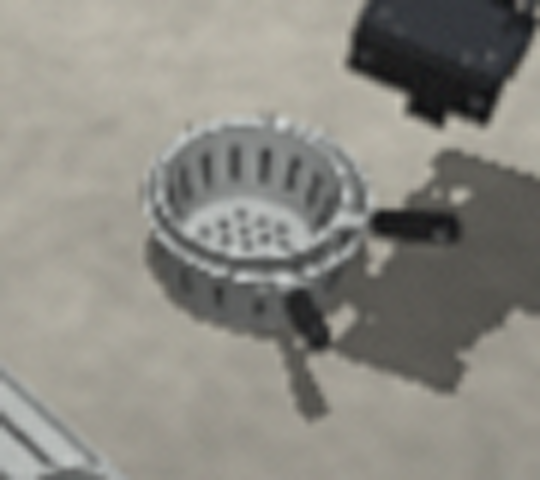

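View pics/scene11.png

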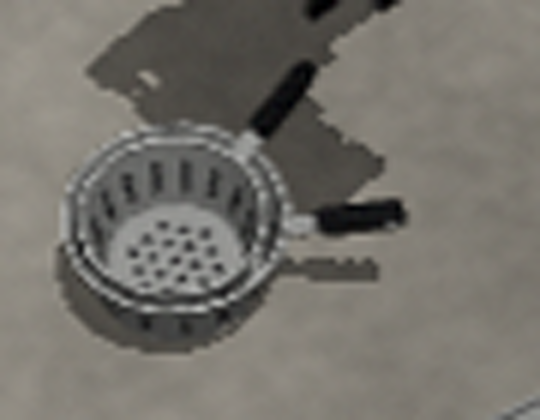

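Run:
```python
from wv import *
from workcell import get_obs
o=get_obs()
L=[(257,108),(263,78),(285,53),(318,43),(355,54),(378,80),(383,110),(375,140),(352,163)]
m=[(263,108),(270,75),(290,55),(318,48),(348,57),(367,80),(372,108),(365,135),(340,156),(318,161),(295,156),(272,138)]
def fitr(P):
    A=np.c_[2*P[:,:2],np.ones(len(P))];b=(P[:,:2]**2).sum(1);s=np.linalg.lstsq(A,b,rcond=None)[0];return s[:2],np.sqrt(s[2]+s[:2]@s[:2])
print('L',circ(wz(o,L,.058),.066),fitr(wz(o,L,.058)))
print('m',circ(wz(o,m,.065),.055),fitr(wz(o,m,.065)))
im=cv2.imread('pics/wrist11.png')
for nm,bx,z0 in [('L',(205,262,152,200),0),('m',(305,330,170,240),.007)]:
    e=grip(im,bx);a=wz(o,e[:1],z0+.07)[0];b=wz(o,e[1:],z0+.07)[0];print(nm,e.tolist(),a,b,np.rad2deg(np.arctan2(*(b-a)[1::-1])))
```

```text
L (array([ 0.50871046, -0.19661613]), np.float64(0.004708251157178198)) (array([ 0.51095874, -0.19778034]), np.float64(0.06311077024708467))
m (array([ 0.51347131, -0.19522345]), np.float64(0.001975141055862155)) (array([ 0.51341296, -0.19526676]), np.float64(0.05355634523648377))
grip [210 158  47  37 715] [233.32447552 175.86293706]
L [[254.75169372558594, 161.07383728027344], [211.7986602783203, 191.1409454345703]] [ 0.45847856 -0.13501722  0.07      ] [ 0.42695003 -0.09165592  0.07      ] 126.02135447537826
grip [310 179  16  53 759] [317.85243742 205.24637681]
m [[317.4999694824219, 178.99998474121094], [317.4999694824219, 230.99998474121094]] [ 0.44348601 -0.19762789  0.077     ] [ 0.39102564 -0.19928279  0.077     ] -178.1931601924136
```

```bash
python3 t.py .051 -.077 8 .085 -1 .09
```

```text
[ 1.13  0.2  -0.83  2.1   0.15  0.79 -1.31] F [-0.2 -0.5  0.5]
d [-0.3139 -0.0346  0.1078] w [ 0.328  0.009 -0.067] deg 19.2
```

```bash
python3 -m creep '[[-0.03,-0.04,0.01,0,0,0,60],[-0.07,-0.06,0.02,0.1,0,-0.02,60],[-0.12,-0.06,0.04,0.2,0,-0.04,60],[-0.16,-0.06,0.055,0.25,0,-0.05,60],[-0.2,-0.06,0.07,0.328,0.009,-0.067,60],[-0.25,-0.05,0.085,0.328,0.009,-0.067,60],[-0.29,-0.04,0.1,0.328,0.009,-0.067,60],[-0.314,-0.035,0.108,0.328,0.009,-0.067,60],[-0.314,-0.035,0.108,0.328,0.009,-0.067,60],[-0.314,-0.035,0.108,0.328,0.009,-0.067,60]]'
python3 t.py .051 -.077 8 .085 -1 .09
python3 - <<'E'
from workcell import *
import cv2
f=grab_frame('wrist');cv2.imwrite('pics/w12.png',f['image'][:,:,::-1])
E
```

```text
clock: 16.6
tcp_pos: [0.5099, 0.1209, 0.2251]
ee_rot: [-0.59, 0.395, -0.357, 0.607]
force: [0.3, 0.6, 0.5]
grip_width: 0.0666
[ 0.68  0.2  -1.23  2.13  0.74  0.69 -2.58] F [0.3 0.6 0.5]
d [ 0.0028 -0.0009 -0.0002] w [ 0.002  0.002 -0.004] deg 0.3
```

View pics/w12.png

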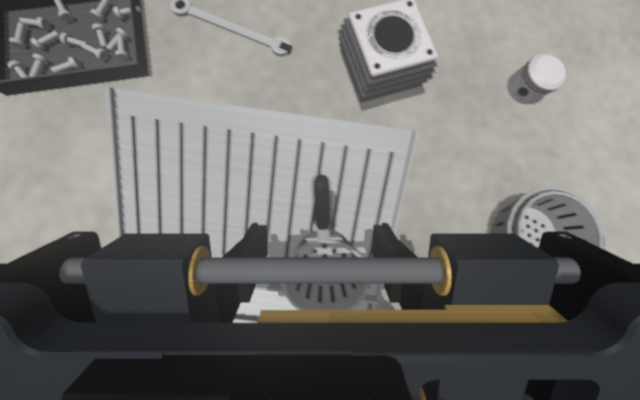

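```bash
python3 - <<'E'
from wv import *
from workcell import get_obs
o=get_obs();im=cv2.imread('pics/w12.png')
e=grip(im,(308,332,168,232),75);print(e.tolist(),dk(o,e[:1],.086)[:,:2],dk(o,e[1:],.066)[:,:2],dk(o,[e.mean(0)],.078)[:,:2])
e=np.array([[320.,177],[322,227]]);print(dk(o,e[:1],.086)[:,:2],dk(o,e[1:],.066)[:,:2],dk(o,[e.mean(0)],.078)[:,:2])
E
python3 t.py .051 -.077 8 .085 -1 .0
```

```text
grip [313 175  19  54 690] [321.55072464 203.3884058 ]
[[317.56182861328125, 175.13916015625], [322.68035888671875, 228.03091430664062]] [[ 0.1635916  -0.05458468]] [[ 0.1110201  -0.06655414]] [[ 0.13960607 -0.06008756]]
[[ 0.16238402 -0.0567072 ]] [[ 0.11193223 -0.06579164]] [[ 0.13935168 -0.06087268]]
[ 0.67  0.2  -1.23  2.13  0.74  0.69 -2.58] F [0.7 1.7 0.6]
d [ 0.0068  0.0894 -0.0005] w [ 0.001  0.005 -0.009] deg 0.6
```

```bash
python3 t.py .053 -.0765 10 .081 -1 -0.002
```

```text
[ 0.67  0.2  -1.23  2.13  0.74  0.69 -2.58] F [0.7 1.7 0.6]
d [ 0.0038  0.0914 -0.0024] w [ 0.001 -0.03  -0.009] deg 1.8
```

```bash
python3 -m creep '[[0.004,0.02,-0.002,0,-0.03,0,60],[0.004,0.04,-0.002,0,-0.03,0,60],[0.004,0.06,-0.002,0,-0.03,0,60],[0.004,0.08,-0.002,0,-0.03,0,60],[0.004,0.091,-0.002,0,-0.03,0,60],[0.004,0.091,-0.002,0,-0.03,0,60],[0.004,0.091,-0.002,0,-0.03,0,60]]'
python3 t.py .053 -.0765 10 .081 -1 -0.002
python3 - <<'E'
from workcell import *
import cv2
f=grab_frame('wrist');cv2.imwrite('pics/w13.png',f['image'][:,:,::-1])
E
```

```text
clock: 17.35
tcp_pos: [0.547, 0.1103, 0.1439]
ee_rot: [-0.594, 0.405, -0.347, 0.602]
force: [-0.3, -0.4, 0.1]
grip_width: 0.0666
[ 0.04  0.26 -0.5   2.18  0.85  0.47 -2.66] F [-0.3 -0.4  0.1]
d [-0.0061  0.0014  0.0003] w [ 0.001 -0.003 -0.001] deg 0.2
```

View pics/w13.png

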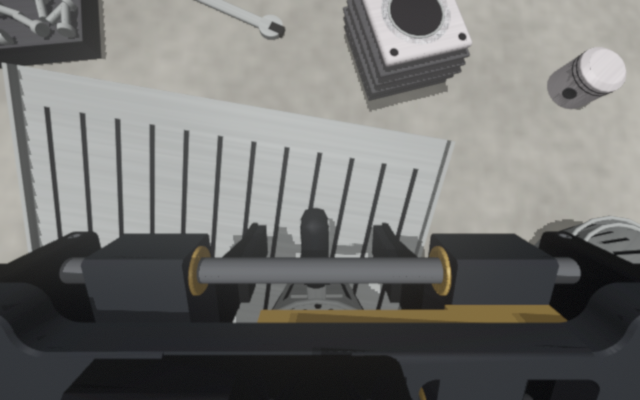

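```bash
python3 -c "
from workcell import *
print(get_obs()['joint_positions'],get_obs()['dq'])"
python3 -m creep '[[-0.005,0.001,0,0,-0.07,0,60],[-0.005,0.001,0,0,-0.07,0,60],[-0.005,0.001,0,0,-0.07,0,60]]'
python3 -c "
from workcell import *
print(get_obs()['joint_positions'],get_obs()['dq'])"
python3 t.py .053 -.0765 10 .081 -1 -0.002
```

```text
[ 0.03901671  0.25732982 -0.49757437  2.18197619  0.84633088  0.47318799
 -2.65684885] [ 0.03486184 -0.00790247 -0.02522221 -0.00784789  0.00230788 -0.00114428
 -0.00226876]
clock: 17.7
tcp_pos: [0.5483, 0.1139, 0.1438]
ee_rot: [0.606, -0.424, 0.327, -0.589]
force: [0.7, 0.1, -0.2]
grip_width: 0.0668
[ 0.03855607  0.26302959 -0.5073505   2.17858986  0.86070015  0.47993776
 -2.61023152] [-0.01134717 -0.00210563  0.02026307  0.00212506 -0.00077459 -0.00062925
  0.00070681]
[ 0.04  0.26 -0.51  2.18  0.86  0.48 -2.61] F [ 0.7  0.1 -0.2]
d [-0.0026  0.001  -0.0009] w [-0.001  0.063  0.   ] deg 3.6
```

```bash
python3 -m creep '[[-0.002,0.001,0,0,0,0,255],[-0.002,0.001,0,0,0,0,255],[-0.002,0.001,0,0,0,0,255],[-0.002,0.001,0,0,0,0,255],[-0.002,0.001,0,0,0,0,255],[-0.002,0.001,0,0,0,0,255],[-0.002,0.001,0,0,0,0,255],[-0.002,0.001,0,0,0,0,255],[-0.002,0.001,0,0,0,0,255],[-0.002,0.001,0,0,0,0,255]]'
python3 -c "
from workcell import *
import cv2
print(get_obs()['joint_positions'],get_obs()['force'])
f=grab_frame('wrist');cv2.imwrite('pics/w14.png',f['image'][:,:,::-1])"
```

```text
clock: 18.7
tcp_pos: [0.5485, 0.1163, 0.1423]
ee_rot: [0.606, -0.425, 0.326, -0.588]
force: [-0.4, 0.1, -0.5]
grip_width: 0.0146
[ 0.02128429  0.26534226 -0.49411192  2.17841728  0.86333418  0.47860794
 -2.61572476] [-0.43241861  0.10117931 -0.54183301]
```

View pics/w14.png

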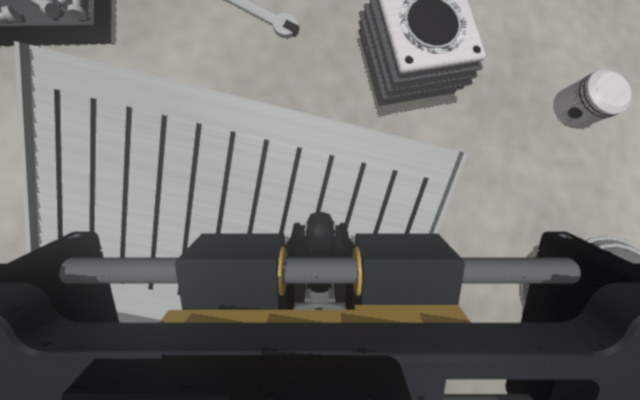

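```bash
python3 -m creep '[[0,-0.01,0,0,0,0,255],[0,-0.02,0,0,0,0,255],[0,-0.035,0,0,-0.03,0,255],[0,-0.05,0,0,-0.06,0,255],[0,-0.065,0,0,-0.1,0,255],[0,-0.07,0,0,-0.15,0,255]]'
python3 lp.py 0.5 0.05 30 .081 -1 .19
python3 -c "
from workcell import *
import cv2
f=grab_frame('side');cv2.imwrite('pics/s15.png',cv2.resize(f['image'][130:330,220:420,::-1],None,fx=3,fy=3))
f=grab_frame('scene');cv2.imwrite('pics/c15.png',cv2.resize(f['image'][130:330,280:480,::-1],None,fx=3,fy=3))"
```

```text
clock: 19.35
tcp_pos: [0.5178, 0.1205, 0.2063]
ee_rot: [0.629, -0.468, 0.279, -0.555]
force: [0.5, 0.6, -1.6]
grip_width: 0.0148
[ 0.13  0.12 -0.61  2.16  0.62  0.57 -2.24] F [ 0.5  0.6 -1.6] t 19.35 p [0.5178 0.1205 0.2063]
[0.57  0.09  0.241]
d [ 0.0465 -0.0067  0.0513] w [-0.398 -0.248  0.226] deg 29.8
```

View pics/s15.png

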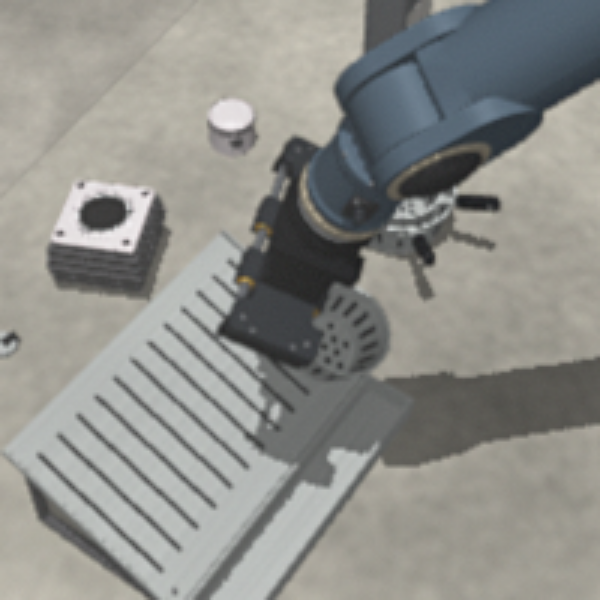

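View pics/c15.png

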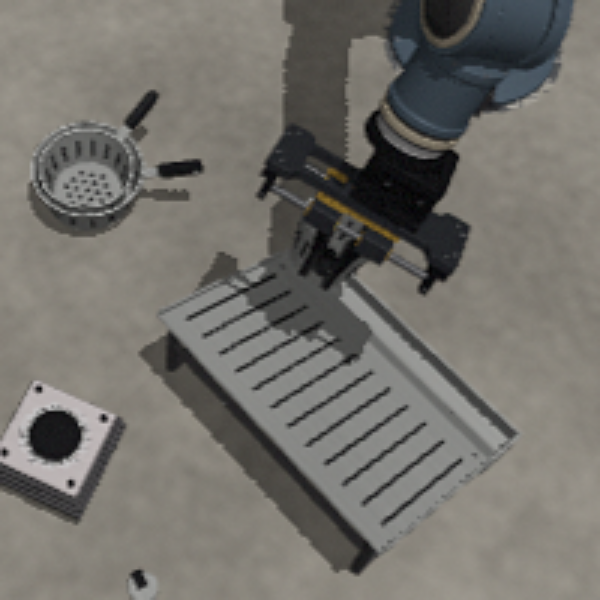

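```bash
python3 -m creep '[[0.01,-0.01,0.01,-0.08,-0.05,0.045,255],[0.02,-0.01,0.02,-0.16,-0.1,0.09,255],[0.03,-0.01,0.035,-0.24,-0.15,0.135,255],[0.047,-0.01,0.051,-0.32,-0.2,0.18,255],[0.047,-0.01,0.051,-0.398,-0.248,0.226,255],[0.047,-0.01,0.051,-0.398,-0.248,0.226,255],[0.047,-0.01,0.051,-0.398,-0.248,0.226,255]]'
python3 lp.py 0.5135 -0.12 60 .081 -1 .19
python3 -c "
from workcell import *
import cv2
f=grab_frame('wrist');cv2.imwrite('pics/w16.png',f['image'][:,:,::-1])
f=grab_frame('side');cv2.imwrite('pics/s16.png',cv2.resize(f['image'][130:330,220:420,::-1],None,fx=3,fy=3))"
```

```text
clock: 20.15
tcp_pos: [0.5682, 0.0898, 0.2413]
ee_rot: [-0.611, 0.612, -0.356, 0.353]
force: [-0.2, 0.6, -1.7]
grip_width: 0.0141
[ 0.29  0.37 -0.67  1.72  0.24  1.14 -1.5 ] F [-0.2  0.6 -1.7] t 20.15 p [0.5682 0.0898 0.2413]
[ 0.554 -0.05   0.241]
d [ 0.1141  0.0002 -0.0818] w [ 0.002 -0.527 -0.003] deg 30.2
```

View pics/w16.png

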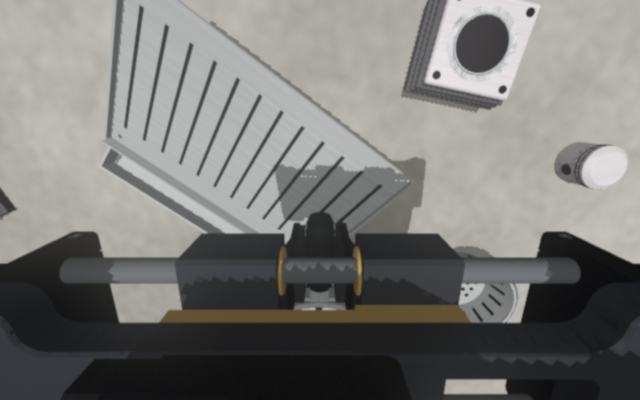

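View pics/s16.png

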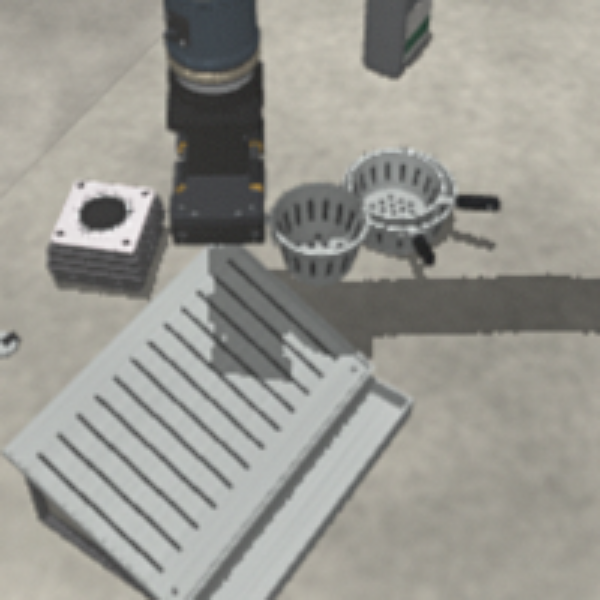

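```bash
python3 -m creep '[[0.03,0,-0.02,0,-0.13,0,255],[0.06,0,-0.04,0,-0.26,0,255],[0.09,0,-0.06,0,-0.39,0,255],[0.114,0,-0.08,0,-0.5,0,255],[0.114,0,-0.082,0,-0.527,0,255],[0.114,0,-0.082,0,-0.527,0,255]]'
python3 lp.py 0.5135 -0.196 76 .081 -1 .11
```

```text
clock: 20.85
tcp_pos: [0.5532, -0.0502, 0.2427]
ee_rot: [-0.683, 0.683, -0.184, 0.183]
force: [0.4, 1.0, -1.7]
grip_width: 0.0147
[ 0.6   0.34 -0.74  1.76  0.25  1.13 -0.74] F [ 0.4  1.  -1.7] t 20.85 p [ 0.5532 -0.0502  0.2427]
[ 0.533 -0.117  0.161]
d [ 0.0163  0.0818 -0.0682] w [ 0.001 -0.28  -0.002] deg 16.0
```

```bash
python3 -m creep '[[0.006,0.0,-0.03,0,-0.13,0,255],[0.016,0.02,-0.06,0,-0.24,0,255],[0.016,0.05,-0.068,0,-0.28,0,255],[0.016,0.07,-0.068,0,-0.28,0,255],[0.016,0.082,-0.068,0,-0.28,0,255],[0.016,0.082,-0.068,0,-0.28,0,255]]'
python3 lp.py 0.5135 -0.196 76 .081 -1 .014
python3 - <<'E'
from workcell import *
import cv2
for k in ['side','scene']:
  f=grab_frame(k);im=f['image'][:,:,::-1]
  if k=='side': im=cv2.resize(im[140:240,300:410],None,fx=6,fy=6,interpolation=cv2.INTER_CUBIC)
  if k=='scene': im=cv2.resize(im[130:230,270:380],None,fx=6,fy=6,interpolation=cv2.INTER_CUBIC)
  cv2.imwrite('pics/%s17.png'%k,im)
E
```

```text
clock: 21.45
tcp_pos: [0.5333, -0.115, 0.1596]
ee_rot: [0.702, -0.702, 0.086, -0.083]
force: [0.7, -0.3, -0.5]
grip_width: 0.0145
[ 0.72  0.43 -0.74  1.88  0.34  0.98 -0.42] F [ 0.7 -0.3 -0.5] t 21.45 p [ 0.5333 -0.115   0.1596]
[ 0.533 -0.117  0.065]
d [ 0.0008  0.0946 -0.0025] w [-0.     0.005 -0.005] deg 0.4
```

View pics/side17.png

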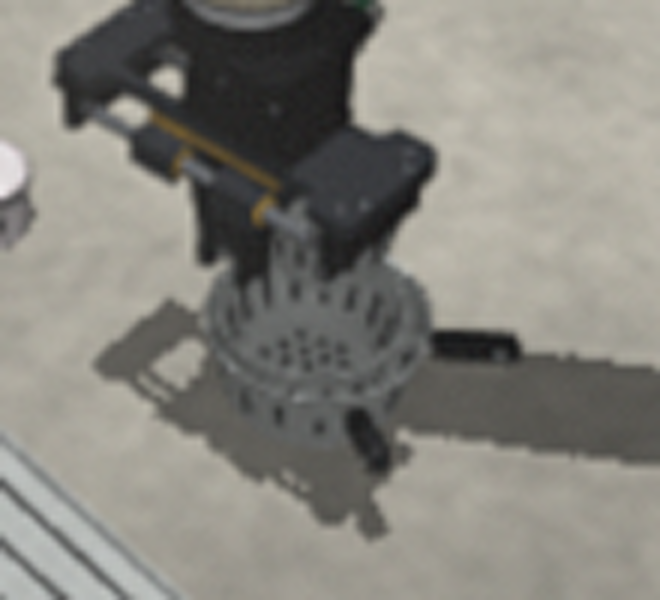

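View pics/scene17.png

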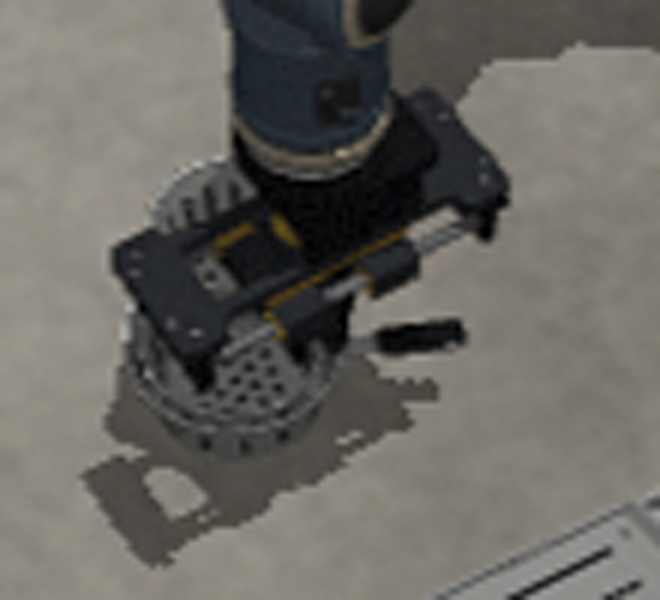

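Run:
```python
from h import *
P=np.array([(150,225),(155,195),(168,178),(190,165),(215,157),(238,158)])/6+[270,130]
z=np.array([0,0,1.])
for h in (.16,.168,.176): print(h,circ(onplane('scene',P,np.array([0,0,h]),z),.044))
```

```text
0.16 (array([ 0.51051304, -0.20225764]), np.float64(0.0010453316219653785))
0.168 (array([ 0.51446875, -0.19756345]), np.float64(0.0011250496562665094))
0.176 (array([ 0.51842435, -0.19286993]), np.float64(0.001202894485376138))
```

```bash
python3 -m creep '[[0,0.015,-0.002,0,0,0,255],[0,0.03,-0.002,0,0,0,255],[0,0.045,-0.002,0,0,0,255],[0,0.06,-0.002,0,0,0,255],[0,0.07,-0.002,0,0,0,255],[0,0.076,-0.002,0,0,0,255],[0,0.076,-0.002,0,0,0,255]]'
python3 lp.py 0.5135 -0.196 76 .081 -1 .014
python3 - <<'E'
from workcell import *
import cv2
for k in ['side','scene']:
  f=grab_frame(k);im=f['image'][:,:,::-1]
  if k=='side': im=cv2.resize(im[140:240,300:410],None,fx=6,fy=6,interpolation=cv2.INTER_CUBIC)
  if k=='scene': im=cv2.resize(im[130:230,270:380],None,fx=6,fy=6,interpolation=cv2.INTER_CUBIC)
  cv2.imwrite('pics/%s18.png'%k,im)
E
```

```text
clock: 22.25
tcp_pos: [0.5331, -0.1187, 0.0836]
ee_rot: [0.702, -0.702, 0.087, -0.084]
force: [0.1, -0.0, -1.9]
grip_width: 0.0144
[ 0.67  0.52 -0.68  1.94  0.44  0.83 -0.5 ] F [ 0.1 -0.  -1.9] t 22.25 p [ 0.5331 -0.1187  0.0836]
[ 0.533 -0.117  0.065]
d [-0.0003  0.0186  0.0013] w [-0.     0.002 -0.004] deg 0.3
```

View pics/side18.png

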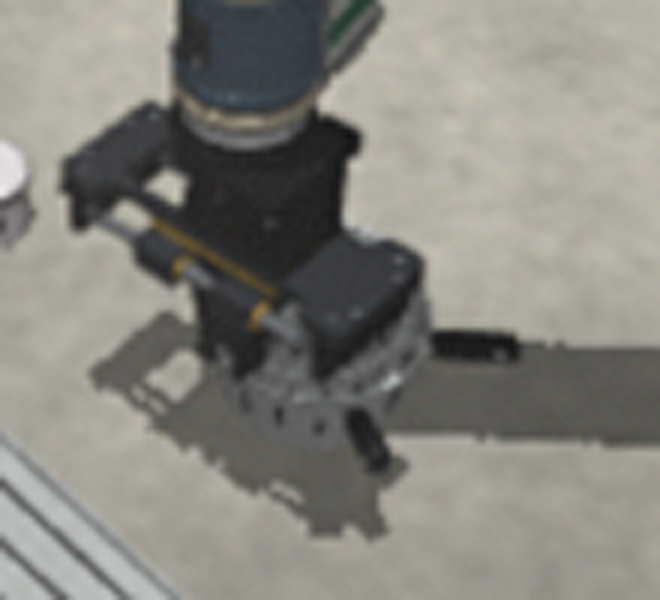

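View pics/scene18.png

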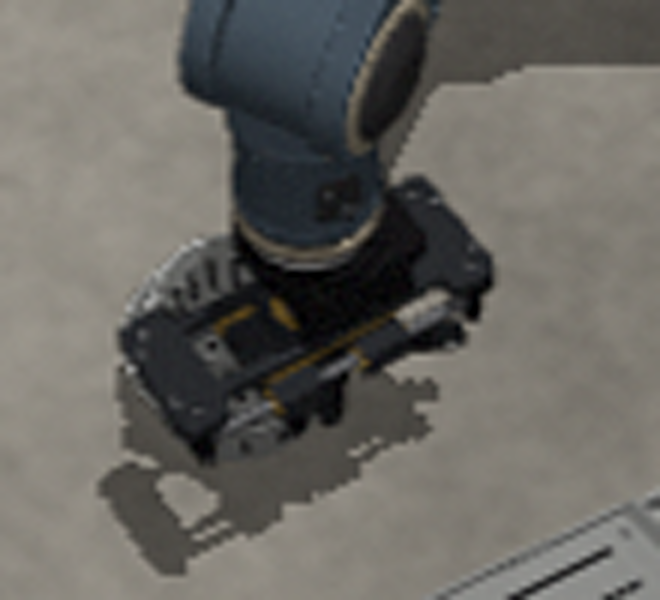

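```bash
python3 -m creep '[[0,0.006,0.001,0,0,0,255],[0,0.012,0.001,0,0,0,255],[0,0.012,0.001,0,0,0,255]]'; python3 -m creep '[[0,0.002,0,0,0,0,255],[0,0.004,0,0,0,0,255],[0,0.004,0,0,0,0,255]]'
```

```text
clock: 22.65
tcp_pos: [0.5332, -0.1179, 0.0719]
ee_rot: [0.702, -0.702, 0.087, -0.084]
force: [0.2, 0.1, -2.4]
grip_width: 0.0149
clock: 22.95
tcp_pos: [0.5337, -0.1179, 0.0685]
ee_rot: [0.702, -0.702, 0.086, -0.085]
force: [-1.5, 0.1, -1.6]
grip_width: 0.0146
```

```bash
python3 -m creep '[[0,0.002,0,0,0,0,255],[0,0.003,0,0,0,0,255],[0,0.003,0,0,0,0,255]]';python3 -m creep '[[0,0.001,0,0,0,0,255],[0,0.002,0,0,0,0,255],[0,0.002,0,0,0,0,255]]'
```

```text
clock: 23.25
tcp_pos: [0.5337, -0.1179, 0.0655]
ee_rot: [0.702, -0.702, 0.086, -0.085]
force: [-1.0, -0.7, -1.8]
grip_width: 0.0142
clock: 23.55
tcp_pos: [0.534, -0.1177, 0.0638]
ee_rot: [0.702, -0.702, 0.086, -0.085]
force: [0.4, 0.6, 0.4]
grip_width: 0.0145
```

```bash
python3 -m creep '[[0,0.001,0,0,0,0,255],[0,0.001,0,0,0,0,255]]'; python3 -m creep '[[0,0,0,0,0,0,150],[0,0,0,0,0,0,150],[0,0,0,0,0,0,150],[0,0,0,0,0,0,150],[0,-0.015,0,0,0,0,150],[0,-0.03,0,0,0,0,150],[0,-0.06,0,0,0,0,150],[0,-0.1,0,0,0,0,150],[0,-0.14,0.03,0,0,0,150],[0,-0.15,0.08,0,0,0,150]]'
python3 - <<'E'
from workcell import *
import cv2
o=get_obs();print(o['joint_positions'])
for k in ['wrist','side','scene']:
  f=grab_frame(k);im=f['image'][:,:,::-1]
  if k=='side': im=cv2.resize(im[140:240,300:410],None,fx=6,fy=6,interpolation=cv2.INTER_CUBIC)
  if k=='scene': im=cv2.resize(im[130:230,270:380],None,fx=6,fy=6,interpolation=cv2.INTER_CUBIC)
  cv2.imwrite('pics/%s19.png'%k,im)
E
```

```text
clock: 23.75
tcp_pos: [0.5341, -0.1173, 0.063]
ee_rot: [0.702, -0.702, 0.086, -0.085]
force: [0.2, 2.8, 2.5]
grip_width: 0.015
clock: 24.75
tcp_pos: [0.556, -0.0437, 0.2185]
ee_rot: [-0.701, 0.702, -0.085, 0.091]
force: [1.3, 0.7, 1.0]
grip_width: 0.0359
[ 0.61554364  0.38046608 -0.78587144  1.79278244  0.3054798   1.08583342
 -0.52734695]
```

View pics/side19.png

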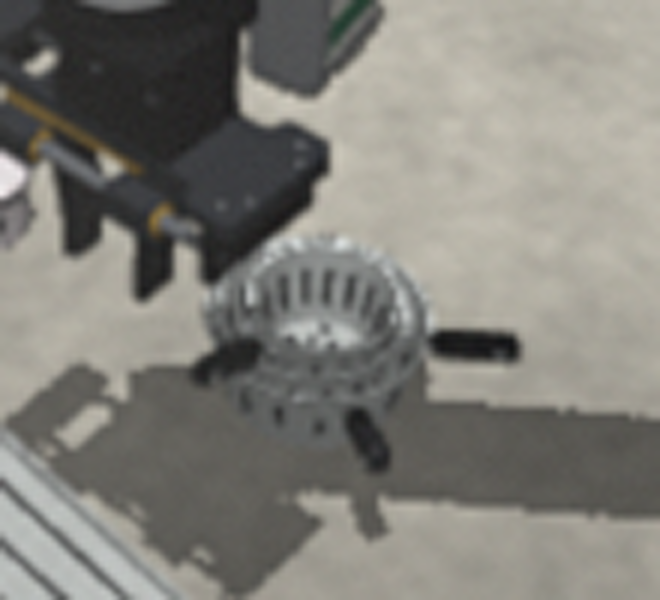

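View pics/scene19.png

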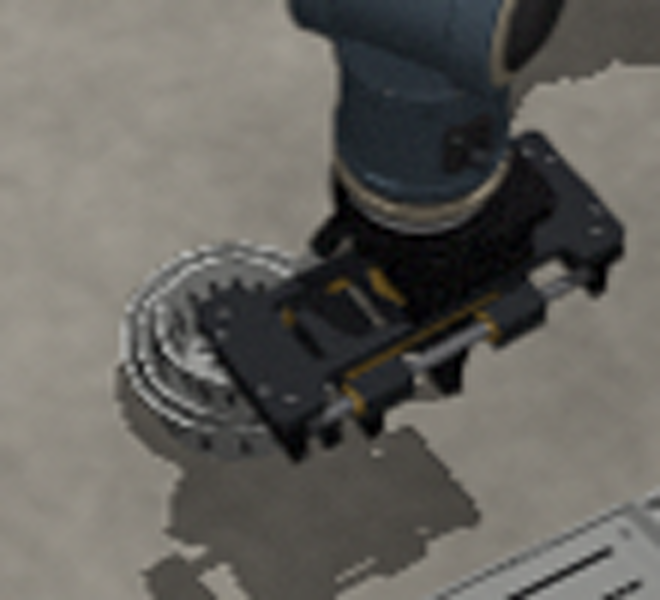

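```bash
python3 -m creep '[[0,-0.03,0.04,0,0,0,150],[0,-0.06,0.08,0,0,0,150],[0,-0.08,0.12,0,0,0,150],[0,-0.1,0.16,0,0,0,150],[0,-0.1,0.2,0,0,0,150],[0,-0.1,0.2,0,0,0,150],[0,-0.1,0.2,0,0,0,150]]'
python3 - <<'E'
from workcell import *
import cv2
for k in ['wrist','side','scene']:
  f=grab_frame(k);im=f['image'][:,:,::-1]
  cv2.imwrite('pics/%s20f.png'%k,im)
  if k=='side': im=cv2.resize(im[140:240,300:410],None,fx=6,fy=6,interpolation=cv2.INTER_CUBIC)
  if k=='scene': im=cv2.resize(im[130:230,270:380],None,fx=6,fy=6,interpolation=cv2.INTER_CUBIC)
  cv2.imwrite('pics/%s20.png'%k,im)
E
```

```text
clock: 25.6
tcp_pos: [0.6009, 0.1529, 0.3125]
ee_rot: [-0.702, 0.702, -0.086, 0.084]
force: [0.5, -0.8, -1.1]
grip_width: 0.0358
```

View pics/side20.png

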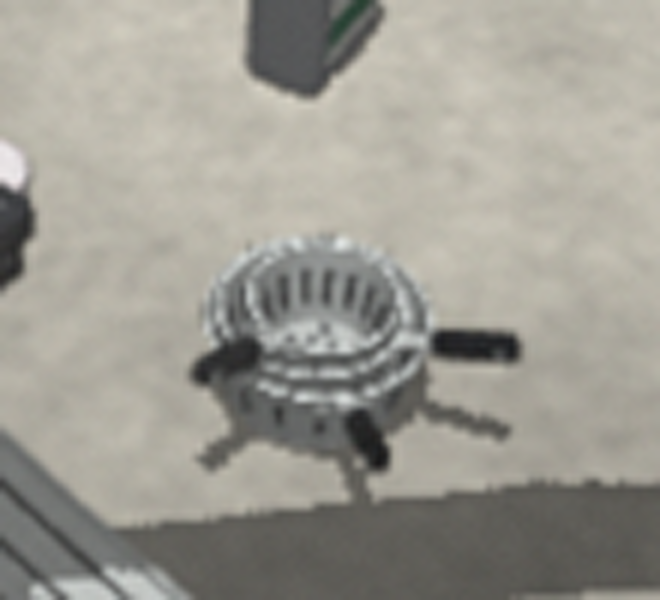

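View pics/scene20.png

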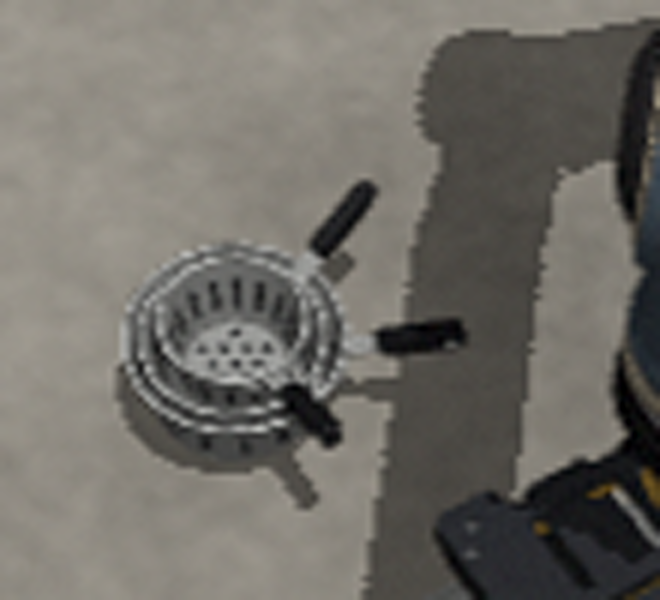

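View pics/scene20f.png

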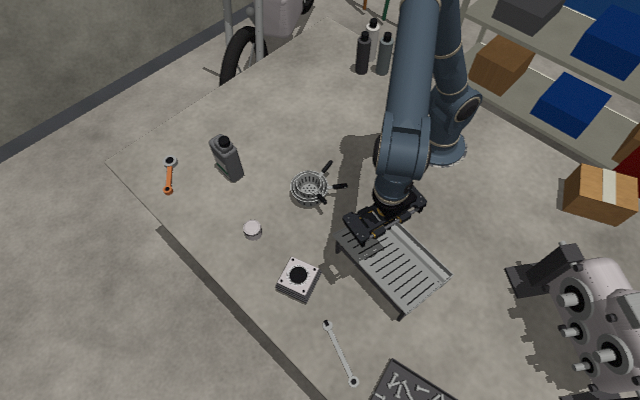

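Run:
```python
from h import *
np.set_printoptions(precision=4,suppress=True)
S=lambda p:np.array([p])/6+[270,130];I=lambda p:np.array([p])/6+[300,140]
c=np.array([.5135,-.196])
for nm,a,b in [('L',(462,332),(380,464)),('m',(370,187),(518,347)),('s',(333,438),(199,373))]:
    p,e=tri(S(a),I(b));print(nm,p,round(e,4),np.hypot(*(p[:2]-c)),np.rad2deg(np.arctan2(*(p[:2]-c)[::-1]))%360)
z=np.array([0,0,1.])
sm={'scene':[(156,340),(160,310),(175,285),(205,268),(240,262),(275,268),(300,285),(310,310)],'side':[(248,300),(255,275),(280,257),(315,250),(350,253),(385,275),(398,300)]}
md={'scene':[(137,335),(145,300),(170,270),(200,255),(235,250)],'side':[(228,300),(240,270),(270,250),(320,240),(370,252),(405,275)]}
lg={'scene':[(122,345),(128,305),(150,270),(185,250),(230,242)],'side':[(205,312),(212,285),(235,258),(430,300)]}
for nm,d,r,h0 in [('s',sm,.044,.072),('m',md,.055,.065),('l',lg,.066,.058)]:
  for v in d:
    q=S(d[v][0])*0; P=(np.array(d[v])/6+([270,130] if v=='scene' else [300,140]))
    print(nm,v,*[circ(onplane(v,P,np.array([0,0,h0+dz]),z),r) for dz in (0,.01)])
```

```text
L [ 0.4321 -0.0949  0.075 ] 0.0007 0.12977354047540945 128.85764918984353
m [ 0.3971 -0.2006  0.0838] 0.0018 0.11647704236769561 182.28149743236523
s [ 0.5408 -0.0943  0.0904] 0.0008 0.10533697207928228 74.97357967557726
s scene (array([ 0.5165, -0.1954]), np.float64(0.002533821347893893)) (array([ 0.5213, -0.1901]), np.float64(0.0020984408090537546))
s side (array([ 0.5102, -0.1927]), np.float64(0.0010999841481040273)) (array([ 0.5064, -0.1829]), np.float64(0.0015226587761425908))
m scene (array([ 0.5166, -0.1979]), np.float64(0.00027676570895089625)) (array([ 0.5211, -0.1925]), np.float64(0.00023239716447633757))
m side (array([ 0.5114, -0.1966]), np.float64(0.0006631988694270757)) (array([ 0.5074, -0.1867]), np.float64(0.0006994169187063831))
l scene (array([ 0.5154, -0.198 ]), np.float64(0.0013393090929102458)) (array([ 0.5198, -0.1925]), np.float64(0.0014228318913216964))
l side (array([ 0.5132, -0.1963]), np.float64(0.00021694049857547137)) (array([ 0.509, -0.186]), np.float64(0.0006147600272025933))
```

Run:
```python
import cv2,numpy as np
a=cv2.imread('pics/scene0.png').astype(int);b=cv2.imread('pics/scene20f.png').astype(int)
for n,(x0,x1,y0,y1) in dict(bottle=(205,248,130,185),piston=(240,265,218,242),barrel=(272,322,255,302)).items(): print(n,np.abs(a-b)[y0:y1,x0:x1].max(2).mean())
from workcell import *
print(sign_off())
```

```text
bottle 5.9758985200845665
piston 6.911666666666667
barrel 6.727659574468085
the job is handed in; nothing more can be done
None
```

The two smaller baskets are nested in the large one and released, the medium on the large one's floor and the small on the medium's. I handed the job in at about 26 s on the robot clock, against the 72 s limit.

**Nesting:** In the last pictures the outer ends of the handles stood at z = 75, 84 and 90 mm for large, medium and small. The expected heights are 79, 86 and 93 mm. The steps of 9 and 7 mm fit the 7 mm expected, allowing for about 2 mm of calibration error. The rim circles fitted in both views agreed to 2–7 mm, with each basket taken as level and right down.

**Handles:** They point at about 75° (small), 129° (large) and 182° (medium). The two smaller ones are therefore about 54° either side of the large one's handle.

**Large basket and bystanders:** The large basket's handle end measured within 2 mm of where it started. The oil bottle, barrel and piston are at the same places in the picture. A pixel comparison showed a small average difference (6–7 grey levels) at all three, with no sign that any had moved.

**What did not go to plan:**
- **First grasp of the medium:** I lifted before the jaws had fully closed, so the basket sagged. I set it back on the drainer, where it slid about 6 mm, and gripped it again.
- **Medium while carried:** It sagged about 5–7° in the grip, so I tilted the tool to correct for it before lowering.
- **Joint 7:** It came very close to its range limit (−2.657 of −2.66) while I was reaching for the small basket, and I turned the tool away from it.

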